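Load the red mandrel into the ring winder

ROBOT

A 6-joint arm with a two-finger parallel gripper is mounted at the origin on the work surface. World frame = base frame: x ahead of the robot, y to its left, z up, the work surface at z = 0. Lengths are in mm, angles in rad, forces in N, time in s.
With the tool pointing down it reaches from about 375 to 900 mm from the base axis. Payload 3.1 kg.
Tool frame: the origin (TCP) lies midway between the tips of the shut fingers; the grasp point (between the pads) lies 19 mm behind it; x points along the fingers, y is the direction in which the jaws open and shut, and the axes are right-handed (so a half turn about x gives the same grasp; the last joint's range is limited). The gripper opens to 85 mm and grips with 20 to 120 N. Pads are 22 mm wide; open, the fingers measure 114 mm over their backs; the gripper's body (76 mm by 85 mm) begins 54 mm behind the grasp point. The pads swing forward as they close: fully open they stand 13 mm farther back than shut.
Start: joints at [-1.339, 0.527, 1.433, -0, 1.181, -0.178], TCP at [249.609, -572.968, 207.61] pointing down, gripper open.
Joint ranges: [-3.08, 3.08], [-0.75, 2.2], [0.22, 2.44], [-1.43, 4.57], [0, 2.65], [-2.85, 2.85]. Speed limits (rad/s): [2.79, 2.79, 3.14, 3.14, 3.14, 3.14].

INTERFACE

Orientations are given as a unit quaternion [w, x, y, z].
In Python, from rig import state, capture, get_calibration, job_done gives the robot as it stands. The module is installed in compiled form; this text tells all that it offers.
- The arm moves only by the shell command python3 -m inch 'ROWS'. ROWS is JSON, a list that holds one entry, the list of rows, each a list of 5 numbers: the gripper's target within -1 to 1 (shut at 1, half-way at 0, fully open at -1), then the shift along the tool's x, y, z in cm, then the turn about the tool's x in degrees. In form: [[[hand, tx, ty, tz, spin], ...]]. A call has 1 to 8 rows; each row is the pose to reach, as a shift and turn from the pose commanded when the call began, along the tool's axes at that moment; what a row does not reach only later rows make up. A row lasts 1/10 s, in which the tool goes at most 50 mm and 8.59 degrees, less where a joint would pass 70% of its speed; a pose out of reach is approached as far as the arm can. A call with a gripper value outside its range is refused whole. The fingers move at their own pace and stop on an object; the grip force is fixed at half the most. Time passes only in rows, so rows that repeat a pose let the fingers close. It gives the time, the measured TCP pose, the force and the opening at its end, in the units of the state.
- state(): the state, without advancing time (a new reading comes with each control period).
- capture(name): name is "side" or "top" or "wrist"; returns the picture (420x560x3 uint8, red, green, blue); there is no depth.
- get_calibration(name): a dict with "vfov" (degrees; the focal length in pixels is half the picture's height over the tangent of half this angle, whatever the lens; pixels are square), "cx", "cy" (the principal point, pixels), "view" (4x4, takes a point from world to camera coordinates). Camera axes: x right, y down, z forward; pixel columns grow to the right and rows downward; lengths in mm; the calibration is good to about 2 mm. The wrist camera is an equidistant fisheye: a pixel r from the principal point sees the ray r / f radians off the axis. A picture is of the moment at which its call begins: read the wrist's pose just before it. get_calibration takes no time and is no camera call; for the wrist camera it gives the pose at the moment of the call.
- job_done(): hands the job in, once; it reports no verdict.
The state is a dict: "t": time; "joints": joint angles; "joint_velocities": joint speeds; "tau": joint torques, N m; "eef_pos": TCP position; "tool_rot": TCP orientation; "ft_force": force on the tool from outside, world axes, zero at the start; "wrist_torque": the same for the moment, N m; "gripper_width": finger opening in mm.
Only numpy, scipy, OpenCV 4.12 (cv2) and the standard library are available. Lean on these libraries where they do the work, as an engineer would, in place of code of your own. Each camera call takes 0.05 s, during which the arm holds its last target.

TASK

Take the red-knobbed mandrel out of the crowded rack, reaching in where the spools on its neighbours leave room for the fingers, and feed it nose first through the brass guide tube of the ring winder until the red knob's shoulder sits flush against the tube's mouth. Keep it straight and do not force it; leave the other mandrels lying in their places in the rack, and let go.

Things in the scene. Friction and masses are not known exactly. Their poses are not given: they have to be found in the camera images.
- mandrel: Red-knobbed mandrel to load: bare steel rod 12 mm thick, 165 mm long, no spool; red tail knob 30 mm across, 35 mm long. 60 to 130 g, heavier at the knob end. Origin on the axis at the shoulder (knob's flat face where the rod begins); +y along the rod to the nose; knob at y = -35 to 0 mm. Starts level in the rack's middle slot, axis 60 mm up, nose towards the winder. May roll about y.
- nose (a point): Tip of the red mandrel's nose, on the axis, 165 mm from the shoulder; the last 5 mm taper from 12 to 7 mm.
- spool_front: Loose mandrel like the red one, but brown knob and a fixed brass spool (56 mm across, 28 mm long) around its rod. Origin on the axis at the knob's shoulder, +y to the nose; the spool's middle lies at y = 128 mm (near the nose). Must stay in the rack.
- spool_mid: Loose mandrel like the red one, but brown knob and a fixed brass spool (56 mm across, 28 mm long) around its rod. Origin on the axis at the knob's shoulder, +y to the nose; the spool's middle lies at y = 82 mm (mid rod). Must stay in the rack.
- spool_back: Loose mandrel like the red one, but brown knob and a fixed brass spool (56 mm across, 28 mm long) around its rod. Origin on the axis at the knob's shoulder, +y to the nose; the spool's middle lies at y = 36 mm (near the knob). Must stay in the rack.
- spool_front2: Loose mandrel like the red one, but brown knob and a fixed brass spool (56 mm across, 28 mm long) around its rod. Origin on the axis at the knob's shoulder, +y to the nose; the spool's middle lies at y = 128 mm (near the nose, twin of spool_front). Must stay in the rack.
- rack: Fixed wooden rack, origin under its centre on the table, rods lie along its y. Base 250 x 165 x 12 mm. Two combs 6 mm thick at y = -70 and +70 mm, 66 mm high; slots at x = -100, -40, 0, 40, 100 mm, 14 mm wide, floors 54 mm high. Rod shoulders lie near y = -82 mm (slid up to 4 mm), noses near +83.
- rack_mid (a point): Point on the red rod's resting axis, rack centre, 60 mm up. Spool mandrels fill the other four slots in any order. Clear space from the red rod to the next bare rod 28 mm, to a spool only 6 mm, between knobs 10 mm. Just one stretch of red rod between the combs, about 49 mm long or more, has bare rods on both sides; which stretch depends on the two neighbours' spools.
- winder: Fixed ring winder; origin on the table under the guide tube's mouth. Brass octagonal tube, level, runs 90 mm along +y from the mouth, axis 85 mm up, bore 14.5 mm, outside 26.5 mm, square-ended, open at both ends. Green base 100 mm wide, 12 mm thick, y = -15 to 145 mm; two pillars 16 mm thick at y = 22 and 72 mm, tops 99 mm high. Nothing but base plate in front of the mouth.
- mouth (a point): Centre of the guide tube's mouth on its front face, 85 mm up; the mandrel goes in along the winder's +y. A rod let go when only partly in sags at its tail, by about 0.16 rad with 30 mm inside and 0.03 rad with 110 mm inside, and stays caught in the tube.
Things that resemble listed ones, but are neither listed nor needed, are in the scene too. What is shaped like the mandrel but pink is not meant.

How it is judged:
By the outcome, as a careful person would: the job done as asked, in the order asked, and still so for the second after the job is handed in, with the robot touching nothing.
It also fails if it takes over 54 s, if anything falls off the work surface, if the arm or the gripper's body presses on something with over 40 N, if the wrist force passes 120 N, or if a joint passes its speed limit or range.

## Working session

There is one attempt and no reset: what is moved stays moved. The work goes in short steps, Python scripts to look and compute and a shell command to move; the robot and the scene stay as the last step left them, time stands still between calls to the robot, and variables do not carry over. Pictures are saved under pics/ and viewed, and the job is handed in when it is done.

```bash
mkdir -p pics; python3 - <<'E'
from rig import *
import cv2
s=state();print(s)
for n in ["side","top","wrist"]:
    c=get_calibration(n);print(n,c)
    cv2.imwrite(f"pics/{n}0.png",capture(n)[:,:,::-1])
E
```

```text
{'t': 0.0, 'joints': array([-1.33854230e+00,  5.28474172e-01,  1.43392696e+00,  7.65479737e-06,
        1.18137470e+00, -1.78468320e-01]), 'joint_velocities': array([-4.34824255e-04, -6.41363956e-04, -4.42252130e-04,  8.38339886e-05,
        8.01595777e-04,  5.35383476e-04]), 'tau': array([-1.47523201e-04, -4.42351913e+01, -1.78025579e+01, -2.49534687e-04,
        8.47206888e-03,  1.40788902e-05]), 'eef_pos': array([ 249.41128986, -572.23538572,  206.62090736]), 'tool_rot': array([-0.143421  , -0.69223017, -0.14496431,  0.69226668]), 'ft_force': array([-0.17982258, -0.06089891,  0.83797163]), 'wrist_torque': array([-0.02774701, -0.0227794 ,  0.00089059]), 'gripper_width': 85.61149378858146}
side {'vfov': 50.14478826416695, 'cx': 277.14033217742497, 'cy': 214.81567629452735, 'view': array([[-9.94951895e-01, -9.95697364e-02, -1.25137999e-02,
         4.52154939e+02],
       [-5.51812847e-02,  6.46979423e-01, -7.60508154e-01,
         1.64797221e+02],
       [ 8.38197674e-02, -7.55978501e-01, -6.49207789e-01,
         8.10270651e+02],
       [ 0.00000000e+00,  0.00000000e+00,  0.0000000
[... 203 characters left out ...]
0e+02],
       [-9.95624040e-01, -1.78020464e-02, -9.17379865e-02,
         4.73290396e+02],
       [ 9.18619218e-02, -6.27197255e-03, -9.95752002e-01,
         1.27252756e+03],
       [ 0.00000000e+00,  0.00000000e+00,  0.00000000e+00,
         1.00000000e+00]])}
wrist {'vfov': 65.70646984690485, 'cx': 279.90905802920554, 'cy': 210.23287080358628, 'view': array([[ 3.98466425e-01, -9.17181226e-01, -1.76235103e-03,
        -6.23830936e+02],
       [-8.82594254e-01, -3.83961516e-01,  2.71294928e-01,
        -3.48131430e+01],
       [-2.49503289e-01, -1.06546479e-01, -9.62494653e-01,
         3.78600095e+02],
       [ 0.00000000e+00,  0.00000000e+00,  0.00000000e+00,
         1.00000000e+00]])}
```

View pics/side0.png

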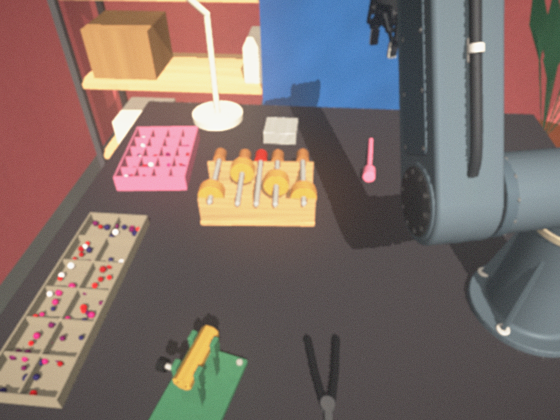

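View pics/top0.png

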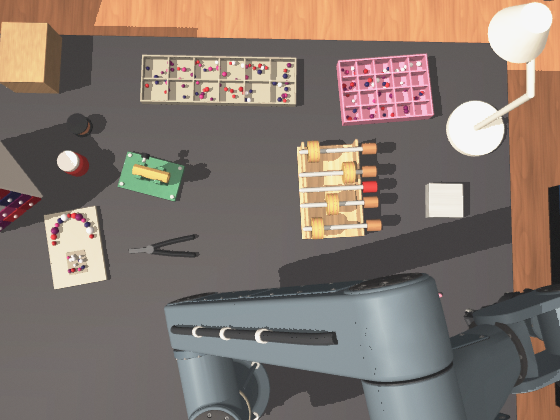

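View pics/wrist0.png

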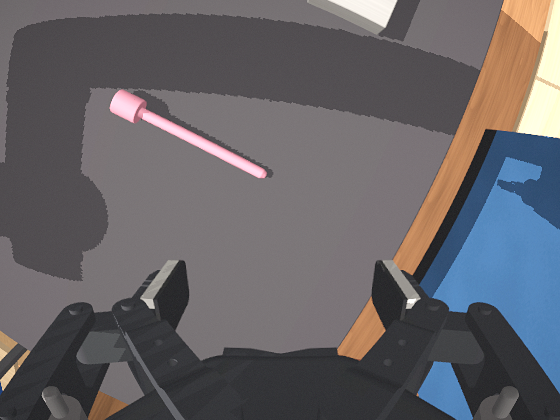

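The side view shows the rack with its five rods at about (258,190) and the winder at about (200,365). In the top view the red knob is at (370,187). The neighbour on its upper side has its spool by the knob at (348,172), and the one on its lower side has a mid spool at (333,203). That leaves the free stretch near the nose. The tube is at about (150,175), with its mouth to the right.

```bash
cat > h.py <<'E'
import numpy as np, cv2
from rig import *
def ray(n,px,cal=None):
    c=cal or get_calibration(n); f=210/np.tan(np.radians(c['vfov'])/2)
    u=(px[0]-c['cx'])/f; v=(px[1]-c['cy'])/f
    if n=='wrist':
        r=np.hypot(u,v); k=np.sin(r)/r if r>1e-9 else 1
        d=np.array([u*k,v*k,np.cos(r)])
    else: d=np.array([u,v,1.])
    R=c['view'][:3,:3]; t=c['view'][:3,3]
    return -R.T@t, R.T@d
def onz(n,px,z,cal=None):
    o,d=ray(n,px,cal); return o+d*(z-o[2])/d[2]
def proj(n,P,cal=None):
    c=cal or get_calibration(n); f=210/np.tan(np.radians(c['vfov'])/2)
    p=c['view'][:3,:3]@np.asarray(P,float)+c['view'][:3,3]
    if n=='wrist':
        r=np.hypot(p[0],p[1]); th=np.arctan2(r,p[2]); return np.array([c['cx']+f*th*p[0]/r,c['cy']+f*th*p[1]/r])
    return np.array([c['cx']+f*p[0]/p[2],c['cy']+f*p[1]/p[2]])
def Rq(q):
    from scipy.spatial.transform import Rotation as R
    return R.from_quat([q[1],q[2],q[3],q[0]]).as_matrix()
def delta(target):
    "tool-frame cm shift to bring measured TCP to target (world mm)"
    s=state(); return Rq(s['tool_rot']).T@(np.asarray(target)-s['eef_pos'])/10
E
python3 - <<'E'
from h import *
np.set_printoptions(precision=1,suppress=True)
for nm,px,z in [("redknob tail",(376,187),60),("shoulder",(363,187),60),("nose",(300,189),60),("tubeL",(132,170),85),("tubeR",(169,179),85)]:
    print(nm,onz('top',px,z))
for nm,px,z in [("redknob",(262,154),65),("tube far end",(211,330),85),("tube near",(183,386),85)]:
    print(nm,onz('side',px,z))
print(Rq(state()['tool_rot']))
im=cv2.imread('pics/top0.png');cv2.imwrite('pics/tz.png',np.vstack([cv2.resize(im[130:250,280:400],(600,600))]))
cv2.imwrite('pics/tz2.png',cv2.resize(im[140:215,100:210],(880//1-80,545)))
E
```

```text
redknob tail [ 526.9 -370.5   60. ]
shoulder [ 526.3 -336.8   60. ]
nose [ 518.1 -173.8   60. ]
tubeL [555.7 254.2  85. ]
tubeR [534.4 159.7  85. ]
redknob [ 526.5 -360.6   65. ]
tube far end [537.9 160.4  85. ]
tube near [556.8 252.7  85. ]
[[-0.   0.4 -0.9]
 [ 0.  -0.9 -0.4]
 [-1.  -0.  -0. ]]
```

View pics/tz.png

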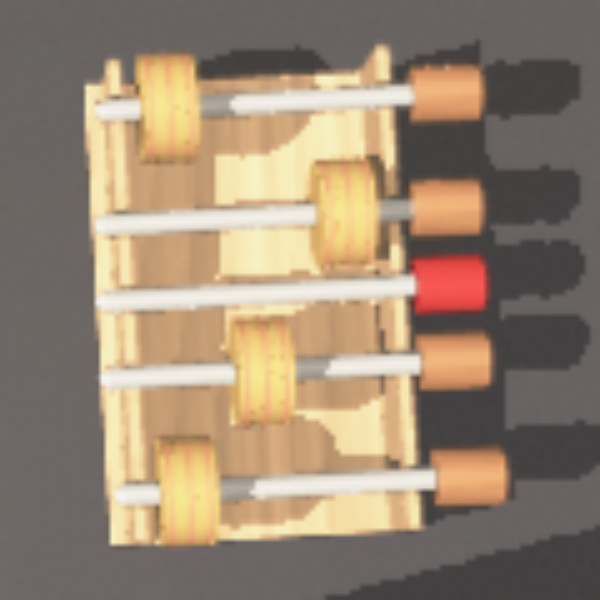

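View pics/tz2.png

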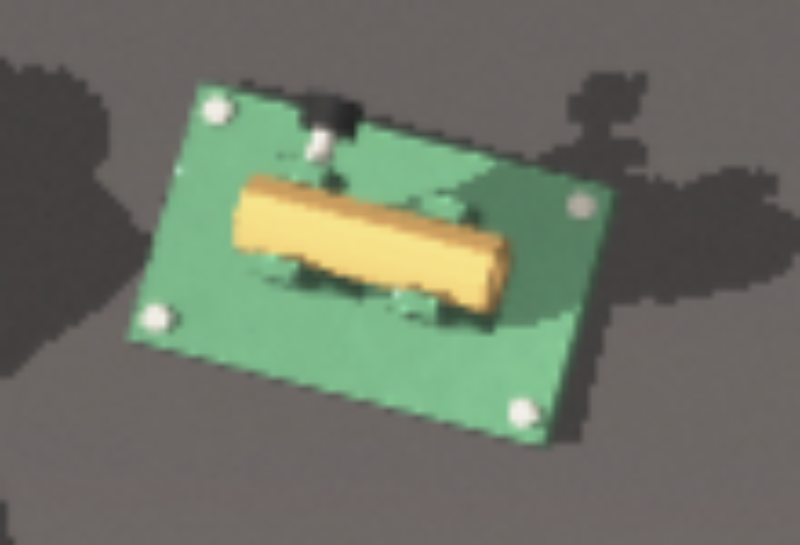

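```bash
python3 - <<'E'
from h import *
np.set_printoptions(precision=2,suppress=True)
print(delta([520,-225,210]))
R=Rq(state()['tool_rot']); print(R)
ry=np.array([-8,163.])/163.2  # rod dir
z=np.array([-ry[0],-ry[1],0]); y=np.cross(z,R[:,0]*[0,0,1]); 
print(np.degrees(np.arctan2(y@R[:,2],y@R[:,1])))
E
```

```text
[ -0.27 -21.05 -38.67]
[[-0.    0.4  -0.92]
 [ 0.   -0.92 -0.4 ]
 [-1.   -0.   -0.  ]]
-69.27357268983248
```

```bash
python3 -m inch '[[[0.35,0,-2.4,-4.4,-8],[0.35,0,-4.8,-8.8,-16],[0.35,0,-7.2,-13.2,-24],[0.35,0,-9.6,-17.6,-32],[0.35,0,-12,-22,-40],[0.35,0,-14.4,-26.4,-48],[0.35,0,-16.8,-30.8,-56],[0.35,0,-19.2,-35.2,-64]]]'; python3 - <<'E'
from h import *
np.set_printoptions(precision=2,suppress=True)
print(delta([520,-225,210]))
R=Rq(state()['tool_rot']); print(R,state()['joints'])
cv2.imwrite("pics/w1.png",capture('wrist')[:,:,::-1])
E
```

```text
t: 0.95
eef_pos: [495.9, -255.3, 207.5]
tool_rot: [-0.49, -0.509, -0.491, 0.509]
ft_force: [0.4, -0.5, 0.5]
gripper_width: 27.8
[-0.25  2.29 -3.12]
[[-0.    1.   -0.04]
 [ 0.   -0.04 -1.  ]
 [-1.   -0.   -0.  ]] [-0.68  0.44  1.6  -0.    1.1  -0.64]
```

View pics/w1.png

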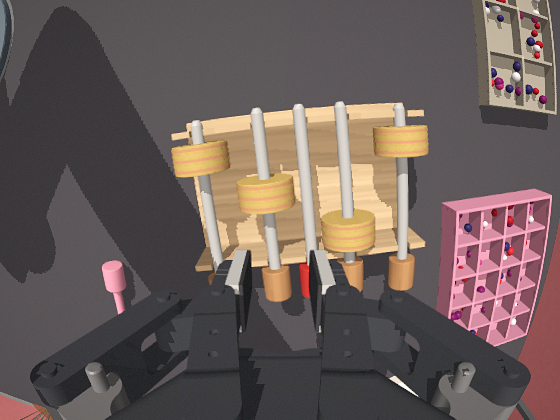

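The wrist view shows the red rod from its nose at (298,107) to its knob at (311,280). The left neighbour's spool is at (266,192) and the right neighbour's is at (348,230). The stretch between rows 130 and 165 is free on both sides.

```bash
cat >> h.py <<'E'
def snap(n,f):
    s=state(); c=get_calibration(n); im=capture(n)
    cv2.imwrite(f"pics/{f}.png",im[:,:,::-1]); return s,c,im
E
python3 - <<'E'
from h import *
np.set_printoptions(precision=1,suppress=True)
s,c,im=snap('wrist','w2'); print(s['eef_pos'],s['t'])
hsv=cv2.cvtColor(im,cv2.COLOR_RGB2HSV)
m=(hsv[...,1]<40)&(hsv[...,2]>110)
P=[]
col=298
for r in range(112,262,10):
    row=m[r]; xs=np.where(row[col-12:col+13])[0]+col-12
    if len(xs)<4: print(r,'none');continue
    col=int(round(xs.mean())); p=onz('wrist',((xs[0]+xs[-1])/2,r),61.5,c); P.append(p); print(r,xs[0],xs[-1],p)
P=np.array(P); k=np.polyfit(P[:,1],P[:,0],1); print(k)
red=((hsv[...,0]<6)|(hsv[...,0]>174))&(hsv[...,1]>180)&(hsv[...,2]>100); ys,xs=np.where(red[200:330,280:330]); print('red top row',ys.min()+200)
for nm,px,z in [("nose",(298,105),60),("L spool front top",(264,178),88),("R spool front top",(347,212),88),("L rod",(258,150),60),("R rod",(344,150),60)]:
    print(nm,onz('wrist',px,z,c))
cv2.imwrite('pics/w2z.png',cv2.resize(im[95:305,200:440,::-1],None,fx=2.8,fy=2.8,interpolation=cv2.INTER_CUBIC))
print(s['gripper_width'])
E
```

```text
[ 499.9 -248.4  207.6] 1.0
112 291 297 [ 515.7 -170.8   61.5]
122 289 300 [ 515.9 -180.4   61.5]
132 290 301 [ 516.6 -190.1   61.5]
142 291 302 [ 517.4 -199.7   61.5]
152 292 303 [ 518.1 -209.4   61.5]
162 293 304 [ 518.9 -219.2   61.5]
172 294 305 [ 519.7 -229.    61.5]
182 295 305 [ 520.  -238.9   61.5]
192 296 306 [ 520.8 -249.    61.5]
202 297 307 [ 521.7 -259.1   61.5]
212 297 308 [ 522.  -269.5   61.5]
222 298 309 [ 523.  -280.    61.5]
232 299 309 [ 523.4 -290.7   61.5]
242 300 310 [ 524.4 -301.7   61.5]
252 301 317 [ 528.5 -313.    61.5]
[ -0.1 502.1]
red top row 269
nose [ 519.8 -164.1   60. ]
L spool front top [ 486.3 -229.4   88. ]
R spool front top [ 561.8 -263.2   88. ]
L rod [ 480.2 -206.5   60. ]
R rod [ 563.8 -208.3   60. ]
27.739659886188672
```

View pics/w2z.png

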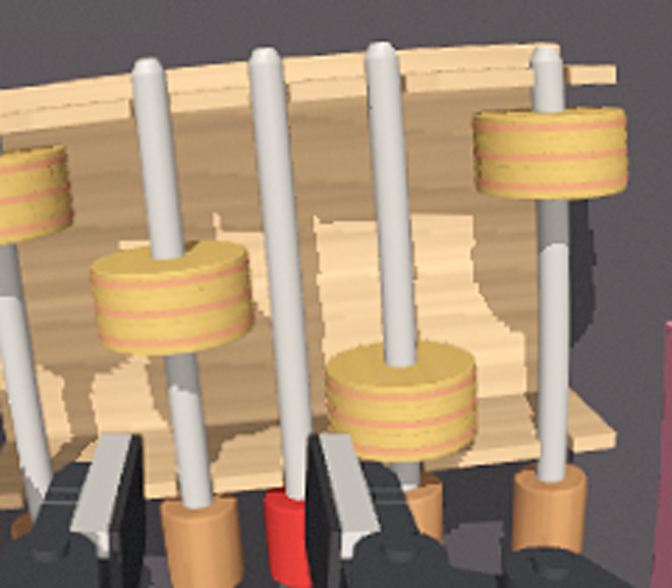

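```bash
cat > rod.py <<'E'
from h import *
np.set_printoptions(precision=2,suppress=True)
def rod(im,c,col,r0,r1,z,step=5,ax=12):
    hsv=cv2.cvtColor(im,cv2.COLOR_RGB2HSV); m=(hsv[...,1]<40)&(hsv[...,2]>110); P=[]
    for r in range(r0,r1,step):
        xs=np.where(m[r][col-ax:col+ax+1])[0]+col-ax
        if len(xs)<4: continue
        col=int(round(xs.mean())); P.append(onz('wrist',((xs[0]+xs[-1])/2,r),z,c))
    P=np.array(P); k=np.polyfit(P[:,1],P[:,0],1); return k,P
def tooldir(k):
    R=Rq(state()['tool_rot']); d=np.array([k[0],1]);d/=np.hypot(*d)
    z=np.array([-d[0],-d[1],0]); y=np.cross(z,[0,0,-1.]); return np.degrees(np.arctan2(y@R[:,2],y@R[:,1]))
E
python3 - <<'E'
from rod import *
s,c,im=snap('wrist','w3'); print(s['eef_pos'],s['t'])
hsv=cv2.cvtColor(im,cv2.COLOR_RGB2HSV); m=(hsv[...,1]<40)&(hsv[...,2]>110)
print(np.where(m[132])[0])
k,P=rod(im,c,295,117,240,61.5); print(k,np.polyval(k,-211),tooldir(k)); print(P[0],P[-1])
print(delta([np.polyval(k,-211),-211,120]))
E
```

```text
[ 497.72 -251.59  207.43] 1.05
[190 191 192 193 194 195 196 197 198 199 200 251 252 253 254 255 256 257
 258 259 260 261 262 293 294 295 296 297 298 299 300 301 302 303 304 334
 335 336 337 338 339 340 341 342 343 344 345]
[ -0.07 503.54] 518.123671961751 -6.11283446165204
[ 515.7  -179.44   61.5 ] [ 524.57 -300.07   61.5 ]
[ 8.74  2.02 -4.4 ]
```

```bash
python3 -m inch '[[[0.35,2,1,-2.2,-3],[0.35,5,2,-4.4,-6.1],[0.35,8,2,-4.4,-6.1],[0.35,8.7,2,-4.4,-6.1],[0.35,8.7,2,-4.4,-6.1],[0.35,8.7,2,-4.4,-6.1]]]'; python3 - <<'E'
from rod import *
s,c,im=snap('wrist','w4'); print(s['eef_pos'],s['gripper_width'])
E
```

```text
t: 1.7
eef_pos: [517.3, -215.7, 121.6]
tool_rot: [0.516, 0.484, 0.514, -0.484]
ft_force: [0.8, 0.3, -0.3]
gripper_width: 27.8
[ 517.29 -215.69  121.56] 27.752096189259582
```

View pics/w4.png

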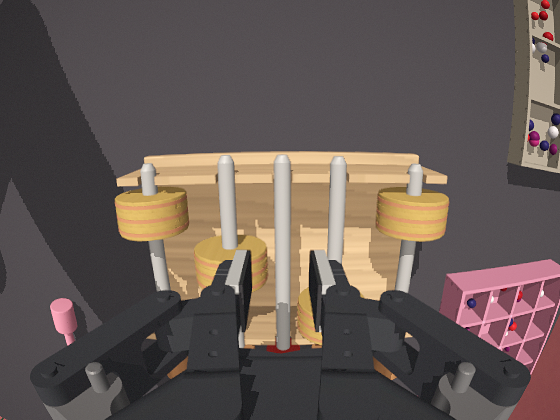

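```bash
python3 - <<'E'
from rod import *
s,c,im=snap('wrist','w5'); print(s['eef_pos'])
k,P=rod(im,c,283,170,300,61.5); print(k,np.polyval(k,-211),tooldir(k),P[0],P[-1])
for nm,px,z in [("nose",(282,154),60),("Lspool",(231,237),88),("comb near top edge",(255,180),66),("comb far",(255,167),66),("Lspool face at rod",(229,247),66)]: print(nm,onz('wrist',px,z,c))
print(delta([np.polyval(k,-211),-211,42]))
E
```

```text
[ 517.6  -215.69  121.95]
[ -0.07 503.77] 518.3180019182379 -0.39283934591150593 [ 516.39 -181.61   61.5 ] [ 523.42 -281.38   61.5 ]
nose [ 516.06 -170.44   60.  ]
Lspool [ 485.4  -223.77   88.  ]
comb near top edge [ 498.39 -188.99   66.  ]
comb far [ 497.97 -179.87   66.  ]
Lspool face at rod [ 480.98 -240.31   66.  ]
[ 8.01  0.07 -0.47]
```

```bash
python3 - <<'E'
from rod import *
print(delta([518.9,-219,42]),state()['eef_pos'])
E
python3 -m inch '[[[0.35,0,0.1,0.3,-0.3],[0.35,2,0.1,0.3,-0.3],[0.35,4,0.1,0.3,-0.3],[0.35,4,0.1,0.3,-0.3]]]'
python3 - <<'E'
from rod import *
snap('wrist','w6')
print(delta([518.9,-219,42]),state()['eef_pos'])
E
```

```text
[8.01 0.08 0.33] [ 517.7  -215.56  122.13]
t: 2.2
eef_pos: [516.9, -216.5, 79.3]
tool_rot: [0.516, 0.482, 0.518, -0.483]
ft_force: [-0.7, 0.1, -0.3]
gripper_width: 28.2
[3.84 0.11 0.22] [ 517.68 -216.94   80.38]
```

View pics/w6.png

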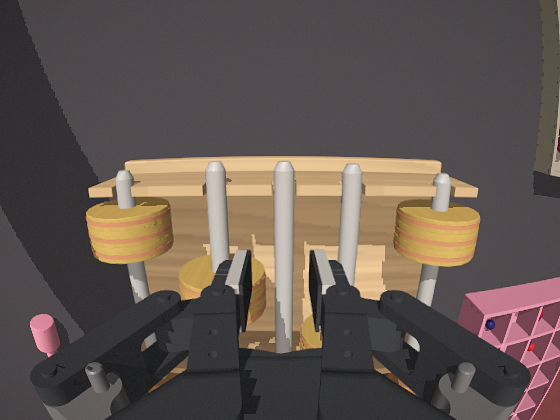

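The rod at column 285 lies between the finger tips (245 and 313), and each finger has open space down to the bare neighbours. I'll lower and close.

```bash
python3 -m inch '[[[0.35,1.3,0.15,0.2,0],[0.35,2.6,0.15,0.2,0],[0.35,3.8,0.15,0.2,0],[0.35,3.8,0.15,0.2,0],[1,3.8,0.15,0.2,0],[1,3.8,0.15,0.2,0],[1,3.8,0.15,0.2,0],[1,3.8,0.15,0.2,0]]]'
python3 - <<'E'
from rod import *
snap('wrist','w7'); print(state()['eef_pos'],state()['ft_force'])
E
```

```text
t: 3.05
eef_pos: [520.0, -219.0, 43.1]
tool_rot: [0.517, 0.483, 0.517, -0.482]
ft_force: [-0.4, 0.7, 0.7]
gripper_width: -0.2
[ 519.96 -218.98   43.01] [-0.78 -0.35  0.85]
```

View pics/w7.png

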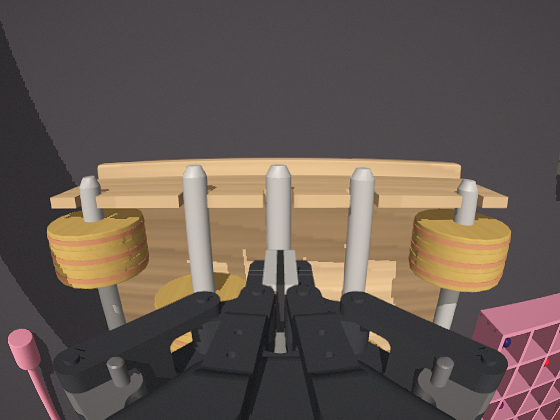

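```bash
python3 - <<'E'
import cv2
im=cv2.imread('pics/w7.png');cv2.imwrite('pics/w7z.png',cv2.resize(im[150:360,180:400],None,fx=2.8,fy=2.8,interpolation=cv2.INTER_CUBIC))
from h import *
cv2.imwrite('pics/s7.png',capture('side')[:,:,::-1]); i=cv2.imread('pics/s7.png'); cv2.imwrite('pics/s7z.png',cv2.resize(i[60:260,160:400],None,fx=3,fy=3,interpolation=cv2.INTER_CUBIC))
E
```

```text
(no output)
```

View pics/w7z.png

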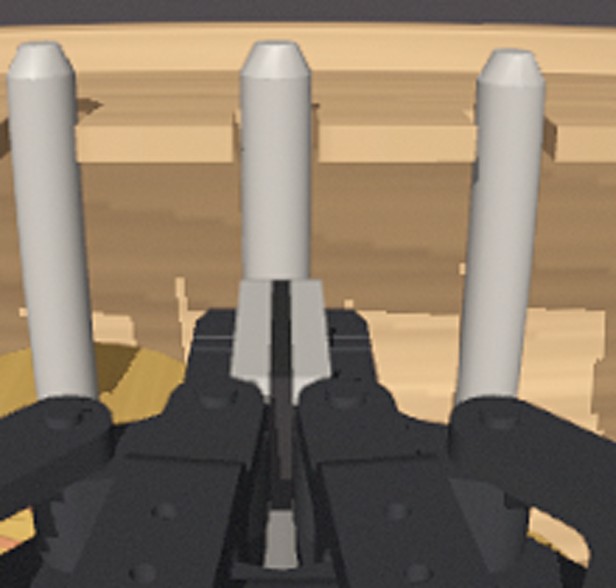

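View pics/s7z.png

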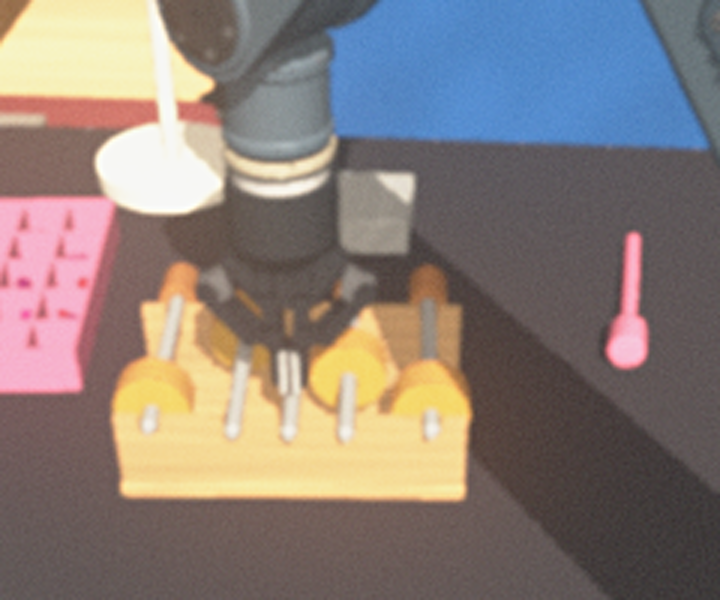

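```bash
python3 - <<'E'
from rod import *
s=state();c=get_calibration('wrist');print(s['eef_pos'],s['joints'])
for z in (43,60,72): print(z,proj('side',[520,-219,z]),proj('wrist',[520,-219,z]))
print('cam',-c['view'][:3,:3].T@c['view'][:3,3])
for z in (55,60,66,72): print(z,[onz('wrist',p,z,c)[:2] for p in ((199,225),(278,225),(359,225))])
# rack geometry from side: comb/base 
R=Rq(s['tool_rot']);print(R)
E
```

```text
[ 519.95 -218.96   42.94] [-0.6   0.69  1.71 -0.    0.74 -0.67]
43 [257.24 197.48] [280.75 248.63]
60 [256.92 191.37] [280.86 261.56]
72 [256.69 186.97] [280.95 272.25]
cam [ 514.73 -150.24  208.93]
55 [array([ 477.22, -204.28]), array([ 517.37, -201.4 ]), array([ 558.5 , -198.77])]
60 [array([ 478.44, -202.52]), array([ 517.29, -199.74]), array([ 557.08, -197.2 ])]
66 [array([ 479.9 , -200.42]), array([ 517.19, -197.74]), array([ 555.37, -195.31])]
72 [array([ 481.37, -198.31]), array([ 517.08, -195.75]), array([ 553.67, -193.41])]
[[ 0.    1.    0.07]
 [-0.    0.07 -1.  ]
 [-1.    0.    0.  ]]
```

```bash
python3 - <<'E'
from rod import *
c=get_calibration('wrist')
for y in (-208,-219,-230):
  for z in (43,55,66,80): print(y,z,proj('wrist',[520,y,z],c),proj('side',[520,y,z]))
print(state()['tau'])
E
```

```text
-208 43 [282.15 229.86] [256.57 200.58]
-208 55 [282.32 237.69] [256.34 196.27]
-208 66 [282.5  245.87] [256.12 192.26]
-208 80 [282.77 257.98] [255.84 187.06]
-219 43 [280.75 248.63] [257.24 197.48]
-219 55 [280.83 257.51] [257.02 193.18]
-219 66 [280.9  266.72] [256.81 189.18]
-219 80 [281.02 280.26] [256.53 184.  ]
-230 43 [279.41 266.53] [257.9  194.43]
-230 55 [279.4  276.29] [257.68 190.14]
-230 66 [279.38 286.36] [257.48 186.15]
-230 80 [279.37 301.02] [257.21 180.99]
[ -0.   -43.28 -10.1   -0.    -0.    -0.  ]
```

Both the wrist view (pad front edge at row 250) and the side view (pad end at row 192) put the shut tips near z≈67, on top of the rod rather than around it. They closed above it, so I'll reopen and go lower in steps. TCP 20 still clears the 12 mm rack base.

```bash
python3 -m inch '[[[0.35,0,0,0,0],[0.35,0,0,0,0],[0.35,0,0,0,0],[0.35,0.6,0,0,0],[0.35,1.2,0,0,0],[0.35,1.2,0,0,0]]]'
python3 - <<'E'
from rod import *
snap('wrist','w8'); i=capture('side')[:,:,::-1]; cv2.imwrite('pics/s8z.png',cv2.resize(i[60:260,160:400],None,fx=3,fy=3,interpolation=cv2.INTER_CUBIC))
E
```

```text
t: 3.75
eef_pos: [519.0, -218.4, 29.5]
tool_rot: [0.516, 0.482, 0.518, -0.483]
ft_force: [-0.0, -0.2, 0.4]
gripper_width: 27.9
```

View pics/w8.png

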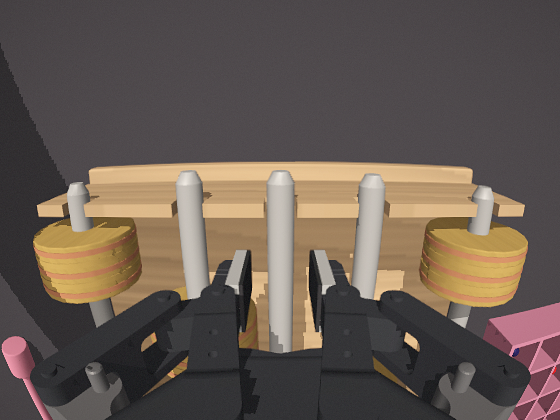

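View pics/s8z.png

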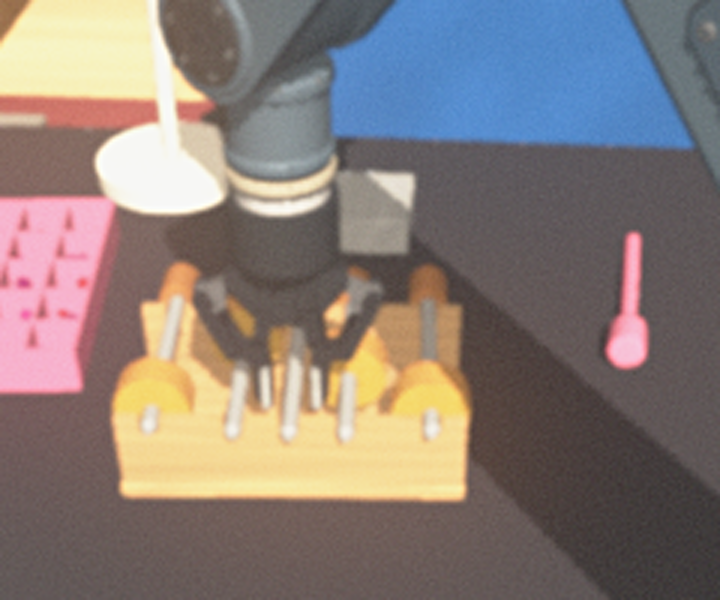

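```bash
python3 -m inch '[[[0.35,0.5,0,0,0],[0.35,0.9,0,0,0],[0.35,0.9,0,0,0]]]'; python3 -m inch '[[[1,0,0,0,0],[1,0,0,0,0],[1,0,0,0,0],[1,0,0,0,0]]]'
python3 - <<'E'
from rod import *
snap('wrist','w9'); i=capture('side')[:,:,::-1]; cv2.imwrite('pics/s9z.png',cv2.resize(i[60:260,160:400],None,fx=3,fy=3,interpolation=cv2.INTER_CUBIC))
E
```

```text
t: 4.15
eef_pos: [519.3, -218.6, 21.0]
tool_rot: [0.516, 0.482, 0.517, -0.483]
ft_force: [-0.6, -0.2, 0.1]
gripper_width: 27.7
t: 4.55
eef_pos: [519.7, -218.9, 21.7]
tool_rot: [0.517, 0.483, 0.517, -0.483]
ft_force: [0.2, -0.2, 0.3]
gripper_width: 9.7
```

View pics/w9.png

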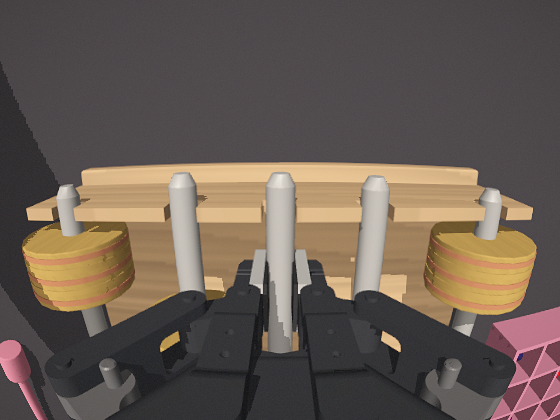

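View pics/s9z.png

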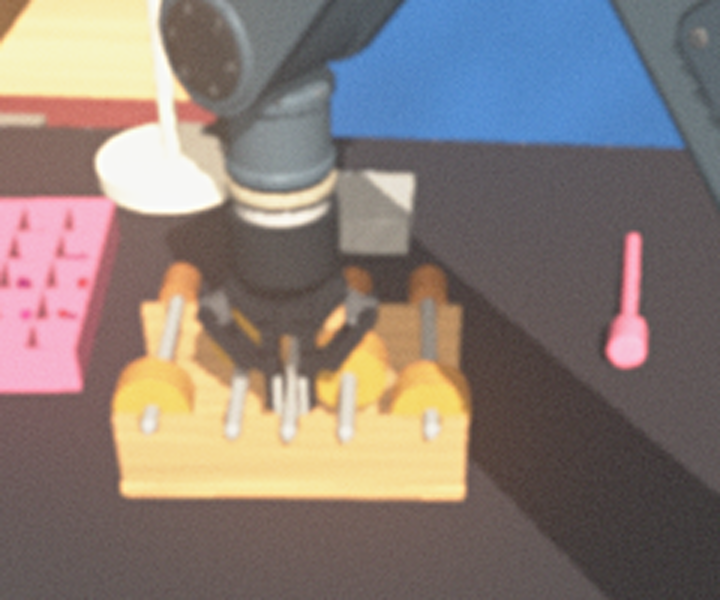

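Now the pads straddle the rod at (281,270). I'll lift a little and check that it holds.

```bash
python3 -m inch '[[[1,0,0,0,0],[1,0,0,0,0],[1,-0.5,0,0,0],[1,-1,0,0,0],[1,-1.5,0,0,0],[1,-2,0,0,0],[1,-2,0,0,0]]]'
python3 - <<'E'
from rod import *
snap('wrist','w10'); i=capture('side')[:,:,::-1]; cv2.imwrite('pics/s10z.png',cv2.resize(i[60:260,160:400],None,fx=3,fy=3,interpolation=cv2.INTER_CUBIC))
E
```

```text
t: 5.35
eef_pos: [520.3, -219.2, 42.6]
tool_rot: [0.518, 0.483, 0.516, -0.482]
ft_force: [-0.3, 0.2, -1.8]
gripper_width: 10.2
```

View pics/w10.png

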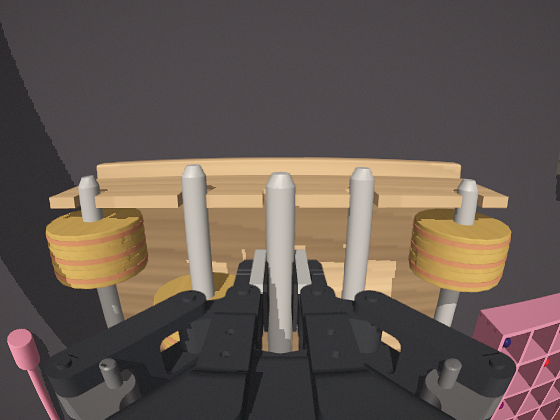

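View pics/s10z.png

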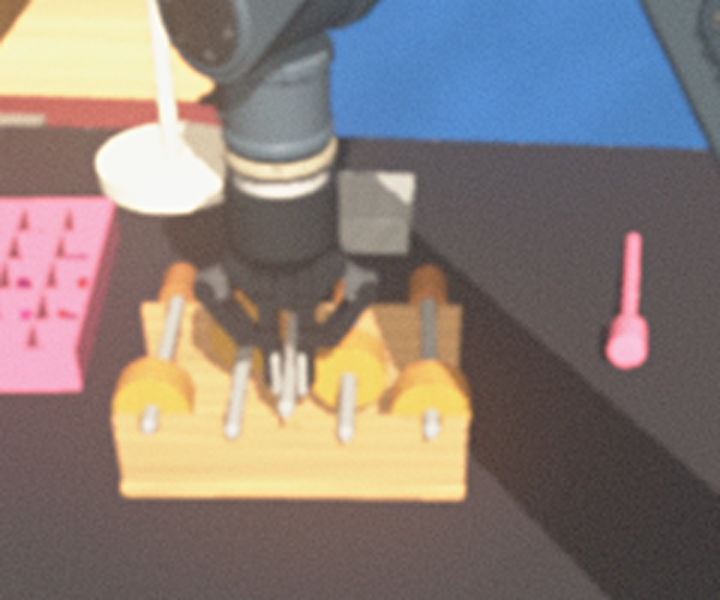

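Held. The rod is out of the slots and level, with the nose at the same picture position (280,173) as before, and the rod axis is about 38.5 mm above the reported TCP. I'll lift clear and carry it to the winder.

```bash
python3 -m inch '[[[1,-2,0,0,0],[1,-4.5,0,0,0],[1,-6.5,0,0,0],[1,-6.5,0,0,0]]]'
python3 - <<'E'
from rod import *
print(state()['eef_pos'],delta([517,72,105]),tooldir([0.215,0]))
E
```

```text
t: 5.85
eef_pos: [521.5, -220.0, 108.9]
tool_rot: [0.519, 0.483, 0.515, -0.482]
ft_force: [0.8, -0.9, -1.4]
gripper_width: 9.8
[ 521.5  -219.96  108.94] [  0.3    1.56 -29.16] 16.07787106772103
```

```bash
python3 -m inch '[[[1,0,0.1,-2,0],[1,0,0.3,-6,2],[1,0,0.6,-10,4],[1,0,0.8,-14,7],[1,0,1,-18,10],[1,0,1.2,-22,13],[1,0,1.5,-26,16],[1,0,1.5,-29,16]]]'
python3 -m inch '[[[1,0,0,0,0],[1,0,0,0,0],[1,0,0,0,0]]]'
python3 - <<'E'
from rod import *
s,c,im=snap('wrist','w11'); print(s['eef_pos'],s['t'])
cv2.imwrite('pics/s11.png',capture('side')[:,:,::-1])
E
```

```text
t: 6.65
eef_pos: [513.9, 73.8, 105.4]
tool_rot: [-0.444, -0.549, -0.445, 0.55]
ft_force: [0.6, -0.1, -1.1]
gripper_width: 9.8
t: 6.95
eef_pos: [514.8, 70.7, 106.0]
tool_rot: [-0.444, -0.55, -0.445, 0.55]
ft_force: [-0.5, -0.9, -1.6]
gripper_width: 9.5
[514.77  70.68 106.01] 6.95
```

View pics/w11.png

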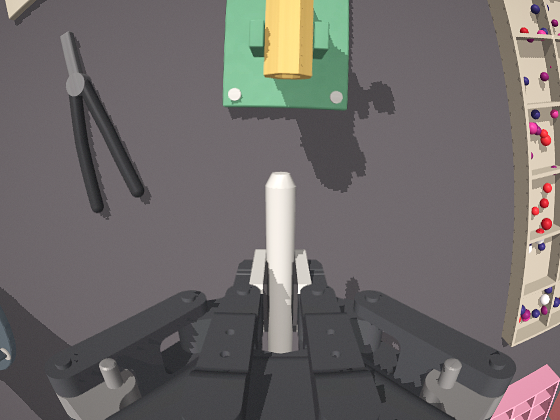

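View pics/s11.png

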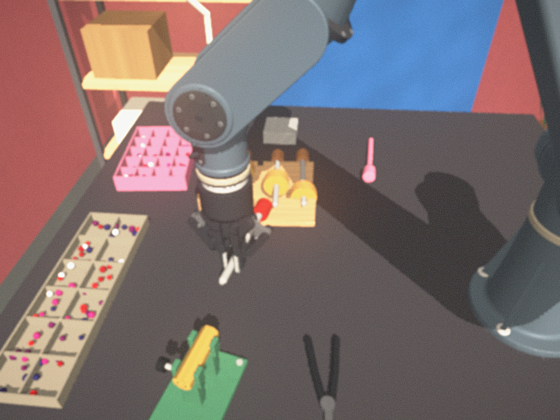

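```bash
cat > tube.py <<'E'
from rod import *
def mid(mask,r0,r1,col,step=4):
    out=[]
    for r in range(r0,r1,step):
        n,lab=cv2.connectedComponents(mask[r:r+1].astype(np.uint8))
        xs=np.where(mask[r])[0]; xs=xs[abs(xs-col)<45]
        if len(xs)>4: out.append(((xs.min()+xs.max())/2,r,xs.max()-xs.min()+1))
    return out
def measure(im,c,s,rt,rr,ztube=85,off=38.5):
    hsv=cv2.cvtColor(im,cv2.COLOR_RGB2HSV)
    br=(hsv[...,0]>10)&(hsv[...,0]<30)&(hsv[...,1]>100)&(hsv[...,2]>70)
    st=(hsv[...,1]<40)&(hsv[...,2]>130)
    T=[onz('wrist',(u,v),ztube,c) for u,v,w in mid(br,*rt,285)]
    # rod: take component centred about col 280
    A=[]
    for r in range(*rr,4):
        xs=np.where(st[r,255:306])[0]+255
        if len(xs): A.append(onz('wrist',((xs.min()+xs.max())/2,r),s['eef_pos'][2]+off,c))
    T=np.array(T);A=np.array(A)
    kt=np.polyfit(T[:,1],T[:,0],1);ka=np.polyfit(A[:,1],A[:,0],1)
    return kt,ka,T,A
E
python3 - <<'E'
from tube import *
s,c,im=snap('wrist','w12'); print(s['eef_pos'])
hsv=cv2.cvtColor(im,cv2.COLOR_RGB2HSV); print(hsv[20:90:8,288].tolist())
kt,ka,T,A=measure(im,c,s,(4,66),(190,244))
print(kt,ka,T[0],T[-1],A[0],A[-1]); print('tube spin',tooldir(kt),'rod spin',tooldir(ka))
print('mouth top',onz('wrist',(289,73),98,c), 'nose',onz('wrist',(281,173),s['eef_pos'][2]+38.5,c))
cv2.imwrite('pics/w12z.png',cv2.resize(im[0:190,210:370,::-1],None,fx=3.1,fy=3.1,interpolation=cv2.INTER_CUBIC))
E
```

```text
[514.97  70.32 106.3 ]
[[23, 117, 255], [22, 116, 255], [23, 117, 255], [23, 114, 255], [23, 114, 255], [23, 115, 255], [23, 114, 255], [20, 134, 207], [71, 89, 143]]
[  0.23 500.73] [  0.21 499.44] [548.57 205.24  85.  ] [540.05 168.96  85.  ] [523.15 110.64 144.8 ] [518.42  88.84 144.8 ]
tube spin 0.965227642265318 rod spin -0.0648214174181759
mouth top [539.28 161.72  98.  ] nose [525.2  117.26 144.8 ]
```

View pics/w12z.png

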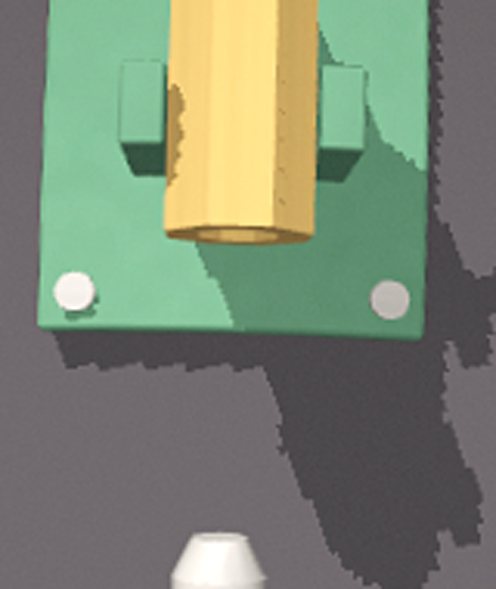

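```bash
python3 - <<'E'
from tube import *
print(np.array([0.23,500.73]))
s,c,im=snap('wrist','w13')
kt,ka,T,A=measure(im,c,s,(4,66),(190,244))
e=s['eef_pos']; print(e,kt,ka,'lat tcp-rod',e[0]-np.polyval(ka,e[1]),'lat tcp-tube',e[0]-np.polyval(kt,e[1]))
d=np.array([kt[0],1]);d/=np.hypot(*d)
y=e[1]+24*d[1]; x=np.polyval(kt,y)+(e[0]-np.polyval(ka,e[1]))
print('target',x,y,delta([x,y,46.7]),tooldir(kt))
E
```

```text
[  0.23 500.73]
[515.02  70.3  106.41] [  0.24 500.35] [  0.21 499.66] lat tcp-rod 0.4030007083804321 lat tcp-tube -1.8827755453572763
target 522.8021256321113 93.6601628992129 [ 5.98  0.27 -2.44] 1.076319942094307
```

```bash
python3 -m inch '[[[1,1.5,0.1,-0.5,0.5],[1,3,0.2,-1,1],[1,4.5,0.27,-1.5,1],[1,6,0.27,-2,1],[1,6,0.27,-2.4,1],[1,6,0.27,-2.4,1],[1,6,0.27,-2.4,1]]]'
cat > look.py <<'E'
import sys
from tube import *
n=sys.argv[1]
s,c,im=snap('wrist','w'+n); print(s['eef_pos'],s['t'])
i=capture('side'); cv2.imwrite('pics/s%s.png'%n,i[:,:,::-1])
cv2.imwrite('pics/w%sz.png'%n,cv2.resize(im[60:270,200:360,::-1],None,fx=2.8,fy=2.8,interpolation=cv2.INTER_CUBIC))
cv2.imwrite('pics/s%sz.png'%n,cv2.resize(i[240:400,140:300,::-1],None,fx=3.7,fy=3.7,interpolation=cv2.INTER_CUBIC))
E
python3 look.py 14
```

```text
t: 7.85
eef_pos: [523.1, 94.1, 47.3]
tool_rot: [0.44, 0.554, 0.439, -0.553]
ft_force: [0.2, -0.3, -1.0]
gripper_width: 9.8
[523.14  94.09  47.33] 7.85
```

View pics/w14.png

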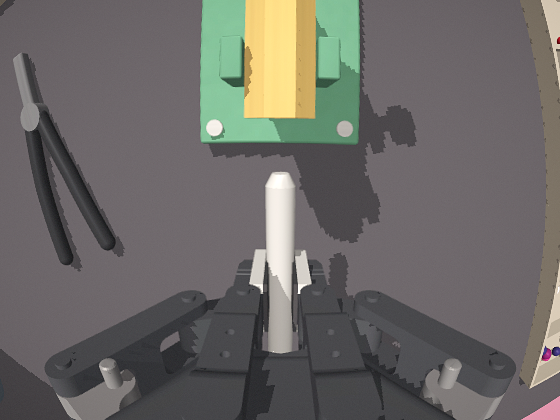

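View pics/s14z.png

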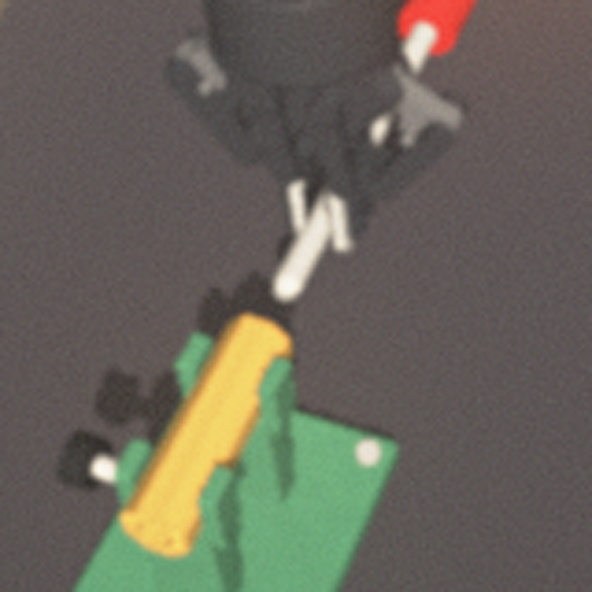

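```bash
cat > side.py <<'E'
import sys
from tube import *
def edge_mid(mask,r0,r1,c0,c1):
    # mid of mask per row, subpixel
    out=[]
    for r in range(r0,r1):
        xs=np.where(mask[r,c0:c1])[0]+c0
        if len(xs)>2: out.append((r,(xs.min()+xs.max())/2,xs.max()-xs.min()+1))
    return np.array(out)
if __name__=='__main__':
    im=cv2.imread(sys.argv[1])[:,:,::-1].copy(); hsv=cv2.cvtColor(im,cv2.COLOR_RGB2HSV)
    br=(hsv[...,0]>10)&(hsv[...,0]<32)&(hsv[...,1]>110)&(hsv[...,2]>100)
    st=(hsv[...,1]<60)&(hsv[...,2]>150)
    a,b,c0,c1=map(int,sys.argv[2:6])
    t=edge_mid(br,338,378,160,225); r=edge_mid(st,a,b,c0,c1)
    print(r)
    kt=np.polyfit(t[:,0],t[:,1],1); kr=np.polyfit(r[:,0],r[:,1],1); print('tube',kt,'rod',kr, t[:,2].min(),t[:,2].max())
    print('at row 325: tube',np.polyval(kt,325),'rod',np.polyval(kr,325))
E
python3 side.py pics/s14.png 298 316 205 236
python3 - <<'E'
from tube import *
s=state();e=s['eef_pos']
kt=np.array([0.235,500.73])
# predicted side pixel lines
for z in (84,85,86):
  P=[proj('side',[np.polyval(kt,y),y,z]) for y in (161,251)]; k=np.polyfit([p[1] for p in P],[p[0] for p in P],1); print(z,P,k,np.polyval(k,325))
c=get_calibration('wrist'); im=cv2.imread('pics/w14.png')[:,:,::-1].copy()
kt,ka,T,A=measure(im,c,s,(4,112),(190,244)); print(kt,ka,tooldir(kt),tooldir(ka)); print('at mouth y=161: tube-rod',np.polyval(kt,161)-np.polyval(ka,161))
print('nose',onz('wrist',(281,173),85.5,c),'mouth',onz('wrist',(280,118),98,c))
E
```

```text
[[298.  226.   15. ]
 [299.  226.   15. ]
 [300.  226.   15. ]
 [301.  226.5  14. ]
 [302.  226.5  14. ]
 [303.  226.5  14. ]
 [304.  226.5  14. ]
 [305.  227.   15. ]
 [306.  226.5  16. ]
 [307.  226.   15. ]
 [308.  222.    9. ]
 [309.  221.5   8. ]
 [310.  221.    9. ]
 [311.  220.    9. ]
 [312.  220.    9. ]
 [313.  219.    9. ]
 [314.  219.    9. ]
 [315.  218.    9. ]]
tube [ -0.55 391.14] rod [ -0.56 394.68] 17.0 23.0
at row 325: tube 212.05853658536586 rod 213.22686618507055
84 [array([210.54, 330.71]), array([181.36, 385.03])] [ -0.54 388.16] 213.6065228623593
85 [array([210.47, 330.32]), array([181.25, 384.65])] [ -0.54 388.07] 213.32685773441378
86 [array([210.39, 329.93]), array([181.14, 384.28])] [ -0.54 387.97] 213.0462183369261
[  0.24 498.69] [  0.23 500.55] 0.5950431249018581 0.028977804110853315
at mouth y=161: tube-rod -0.17693252026913342
nose [533.96 140.81  85.5 ] mouth [538.48 162.05  98.  ]
```

The wrist view shows the nose at (281,173), in line with the tube mouth at (280,118): about 0.2 mm to the side and 0.5° off. I'll trim that and start feeding slowly.

```bash
python3 -m inch '[[[1,0.05,-0.06,0,0.4],[1,0.05,-0.06,-0.5,0.4],[1,0.05,-0.05,-1,0.4],[1,0.05,-0.05,-1.5,0.4],[1,0.05,-0.05,-1.5,0.4]]]'; python3 look.py 15
```

```text
t: 8.45
eef_pos: [525.6, 110.0, 46.2]
tool_rot: [0.438, 0.555, 0.438, -0.555]
ft_force: [-0.5, -0.1, -0.8]
gripper_width: 9.6
[525.64 109.95  46.17] 8.45
```

View pics/w15z.png

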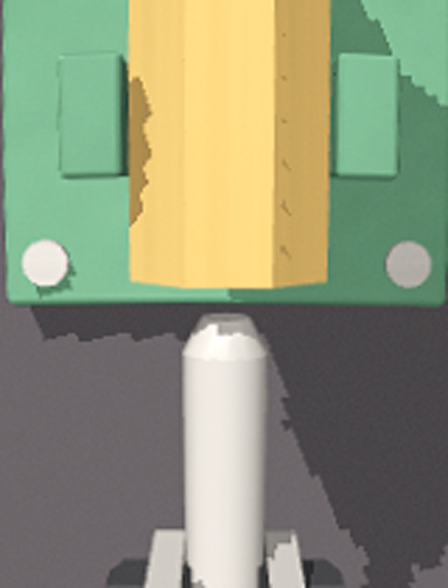

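View pics/s15z.png

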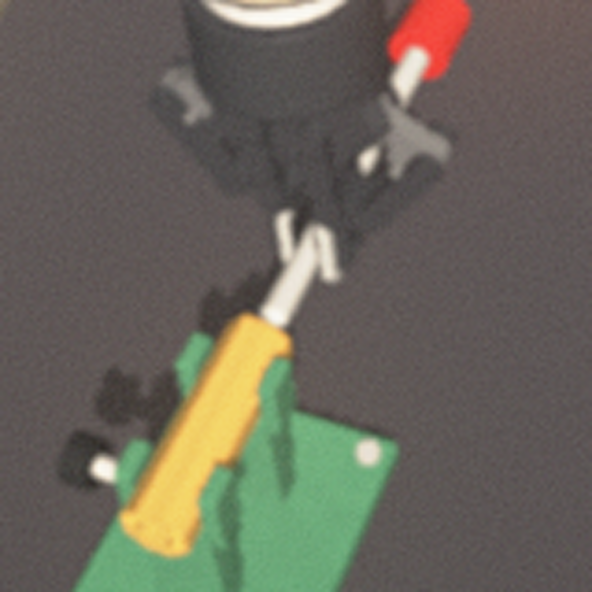

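Nearly centred, with the tube about 0.5 mm to the right of the rod. I'll trim and feed the nose in.

```bash
python3 -m inch '[[[1,-0.03,0.05,0,0],[1,-0.03,0.05,-0.4,0],[1,-0.03,0.05,-0.8,0],[1,-0.03,0.05,-1.2,0],[1,-0.03,0.05,-1.2,0]]]'; python3 look.py 16
```

```text
t: 9.05
eef_pos: [528.9, 121.3, 46.4]
tool_rot: [0.438, 0.555, 0.438, -0.555]
ft_force: [-0.2, -0.6, 0.0]
gripper_width: 9.4
[528.87 121.25  46.45] 9.05
```

View pics/w16z.png

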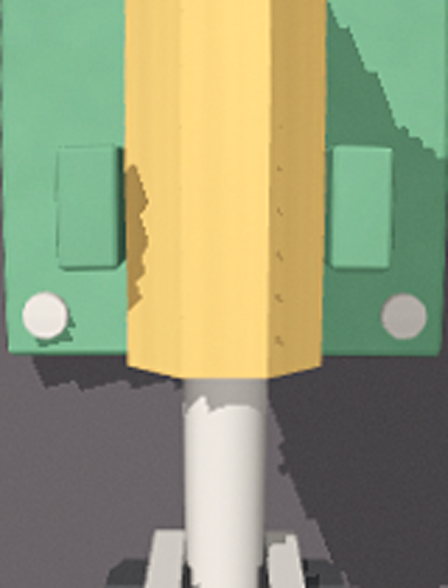

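View pics/s16z.png

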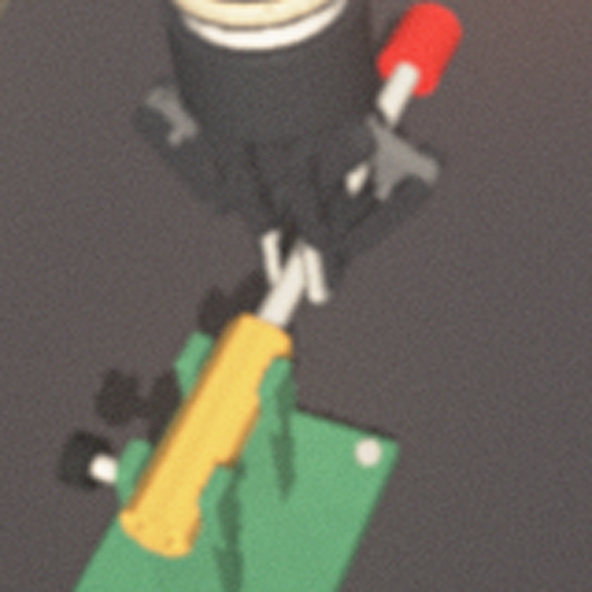

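```bash
python3 - <<'E'
from tube import *
c=get_calibration('wrist');s=state();print(s['eef_pos'],s['ft_force'])
m=onz('wrist',(280,60+378/2.8),98.25,c); print('mouth',m)
for z in (66,70,91): print(z,onz('wrist',(260,60+530/2.8),z,c))
E
python3 -m inch '[[[1,0,0,-0.4,0],[1,0,0,-0.8,0],[1,0,0,-1.2,0],[1,0,0,-1.5,0],[1,0,0,-1.5,0]]]'; python3 look.py 17
```

```text
[528.63 120.87  46.41] [ 0.24 -0.15 -1.35]
mouth [538.12 161.98  98.25]
66 [520.6  130.61  66.  ]
70 [521.24 132.17  70.  ]
91 [524.64 140.38  91.  ]
t: 9.65
eef_pos: [532.3, 135.8, 46.4]
tool_rot: [0.438, 0.555, 0.438, -0.555]
ft_force: [-0.0, -1.1, -1.6]
gripper_width: 9.8
[532.29 135.76  46.42] 9.65
```

View pics/w17z.png

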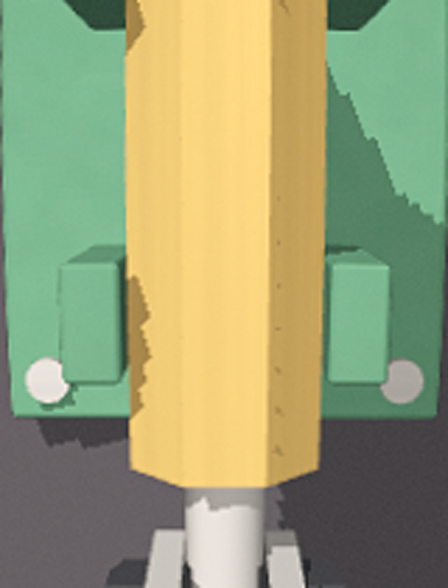

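View pics/s17z.png

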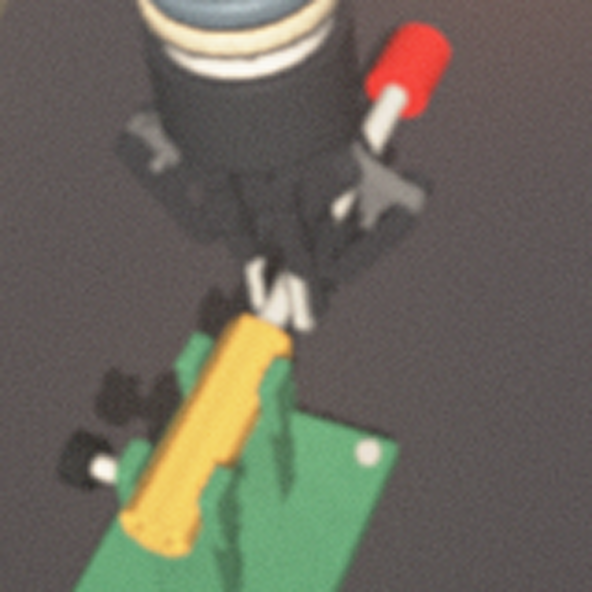

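```bash
python3 -m inch '[[[1,0,0,-0.4,0],[1,0,0,-0.8,0],[1,0,0,-1.1,0],[1,0,0,-1.1,0],[1,0,0,-1.1,0]]]'; python3 look.py 18
```

```text
t: 10.25
eef_pos: [534.7, 146.1, 46.4]
tool_rot: [-0.438, -0.555, -0.438, 0.555]
ft_force: [-0.1, 0.7, -1.1]
gripper_width: 9.9
[534.67 146.11  46.4 ] 10.25
```

View pics/w18z.png

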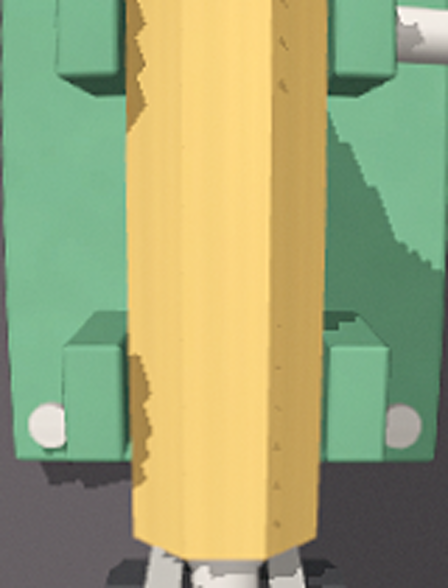

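About 34 mm of the nose is in with no contact force, and the fingers are close to the mouth. I'll let go, slide the open fingers back along the sagging rod, and look.

```bash
python3 -m inch '[[[0.35,0,0,0,0],[0.35,0,0,0,0],[0.35,0,0,0,0],[0.35,0.5,0,1.5,0],[0.35,1,0,3,0],[0.35,1,0,5,0],[0.35,1,0,5,0]]]'; python3 look.py 19
```

```text
t: 11.05
eef_pos: [521.5, 94.6, 35.7]
tool_rot: [-0.436, -0.555, -0.438, 0.557]
ft_force: [1.2, 0.5, -0.6]
gripper_width: 27.8
[521.48  94.59  35.69] 11.05
```

View pics/w19.png

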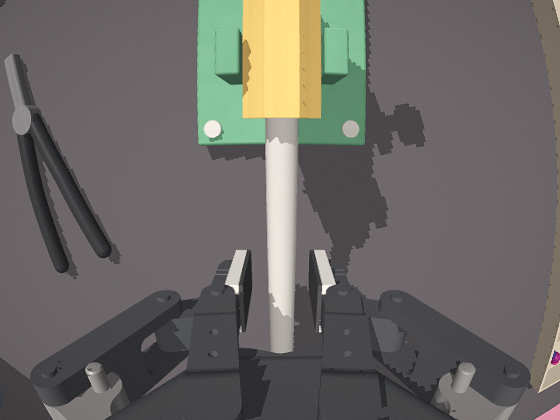

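View pics/s19z.png

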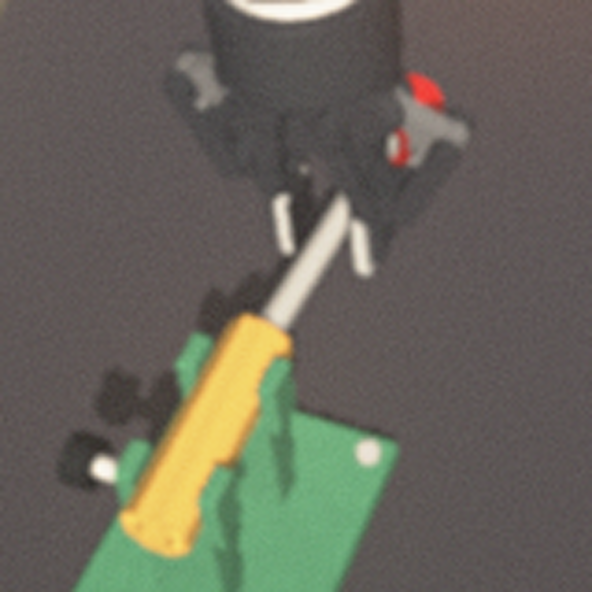

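The rod stays caught in the tube, sagging between the open fingers at (283,270). I'll grip, then raise it to tube height.

```bash
python3 -m inch '[[[0.35,0,0.05,0,0],[1,0,0.05,0,0],[1,0,0.05,0,0],[1,0,0.05,0,0],[1,0,0.05,0,0],[1,0,0.05,0,0]]]'; python3 -m inch '[[[1,-0.3,0,0,0],[1,-0.6,0,0,0],[1,-0.6,0,0,0]]]';python3 -m inch '[[[1,-0.2,0,0,0],[1,-0.4,0,0,0],[1,-0.4,0,0,0]]]'; python3 look.py 20
```

```text
t: 11.75
eef_pos: [523.5, 97.6, 36.5]
tool_rot: [0.438, 0.555, 0.438, -0.555]
ft_force: [-0.5, 1.3, 0.9]
gripper_width: 9.5
t: 12.05
eef_pos: [522.8, 96.9, 42.2]
tool_rot: [-0.438, -0.555, -0.438, 0.556]
ft_force: [-0.4, -1.8, -4.7]
gripper_width: 9.7
t: 12.35
eef_pos: [522.8, 97.0, 46.3]
tool_rot: [-0.438, -0.554, -0.438, 0.556]
ft_force: [-0.9, -2.7, -6.3]
gripper_width: 9.5
[522.76  96.96  46.31] 12.35
```

View pics/w20.png

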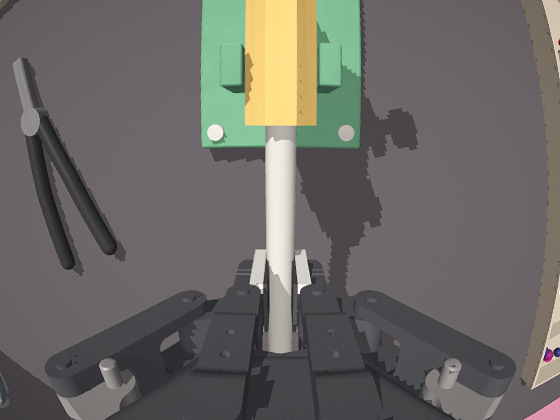

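View pics/s20z.png

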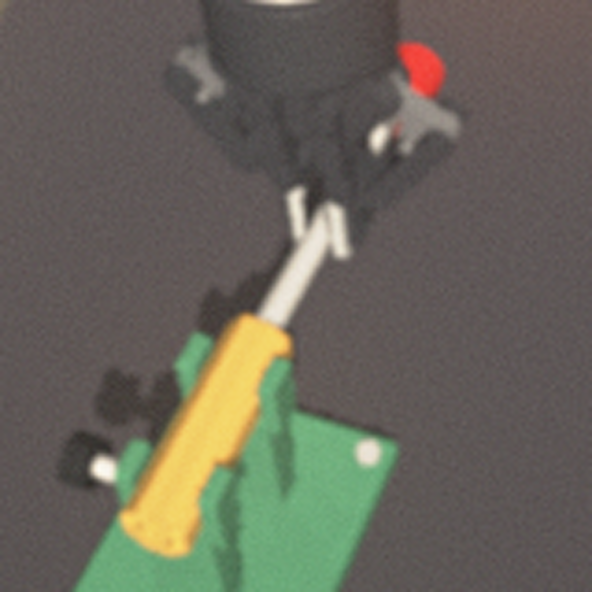

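```bash
python3 -m inch '[[[1,-0.2,0,0,0],[1,-0.35,0,0,0],[1,-0.35,0,0,0]]]';python3 -m inch '[[[1,0.15,0,0,0],[1,0.33,0,0,0],[1,0.33,0,0,0]]]';python3 -m inch '[[[1,0,0,-0.4,0],[1,0,0,-0.8,0],[1,0,0,-1.0,0],[1,0,0,-1,0]]]'; python3 look.py 21
```

```text
t: 12.75
eef_pos: [523.6, 97.6, 50.3]
tool_rot: [0.438, 0.555, 0.438, -0.555]
ft_force: [-1.5, -0.1, -4.0]
gripper_width: 9.6
t: 13.05
eef_pos: [524.2, 97.5, 46.8]
tool_rot: [0.438, 0.556, 0.438, -0.555]
ft_force: [-1.5, 1.2, -1.4]
gripper_width: 9.6
t: 13.45
eef_pos: [526.4, 107.4, 46.8]
tool_rot: [0.438, 0.555, 0.438, -0.555]
ft_force: [0.3, -0.6, -1.2]
gripper_width: 9.7
[526.43 107.43  46.76] 13.45
```

View pics/w21.png

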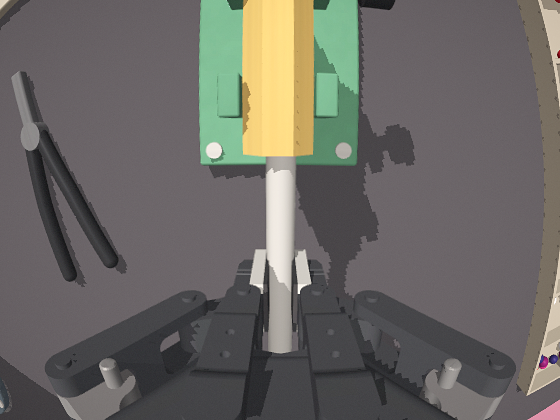

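View pics/s21z.png

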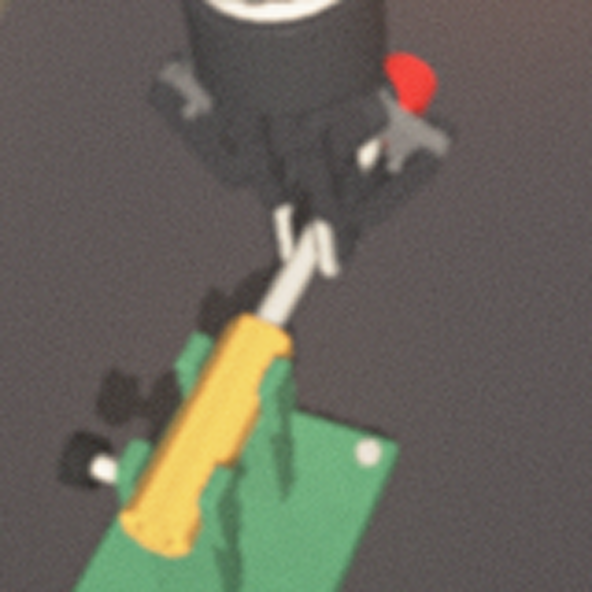

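```bash
python3 -m inch '[[[1,0,0,-0.4,0],[1,0,0,-0.8,0],[1,0,0,-1.2,0],[1,0,0,-1.6,0],[1,0,0,-2,0],[1,0,0,-2,0]]]';python3 -m inch '[[[1,0,0,-0.4,0],[1,0,0,-0.8,0],[1,0,0,-1.2,0],[1,0,0,-1.6,0],[1,0,0,-1.9,0],[1,0,0,-1.9,0]]]'; python3 look.py 22
```

```text
t: 14.15
eef_pos: [530.8, 127.0, 46.7]
tool_rot: [0.438, 0.555, 0.438, -0.555]
ft_force: [-0.7, 0.7, -0.5]
gripper_width: 9.7
t: 14.75
eef_pos: [535.0, 145.5, 46.8]
tool_rot: [0.438, 0.555, 0.438, -0.555]
ft_force: [-0.8, 1.1, 2.2]
gripper_width: 10.1
[534.96 145.5   46.81] 14.75
```

View pics/w22.png

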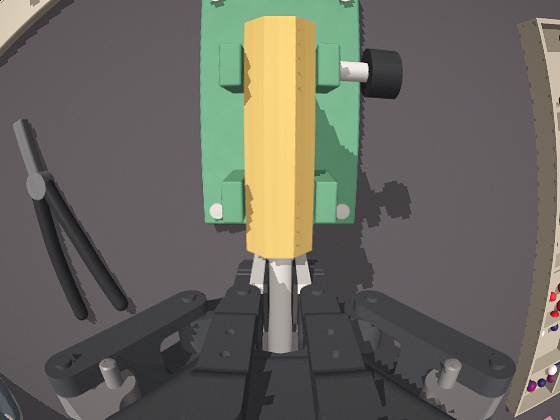

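View pics/s22z.png

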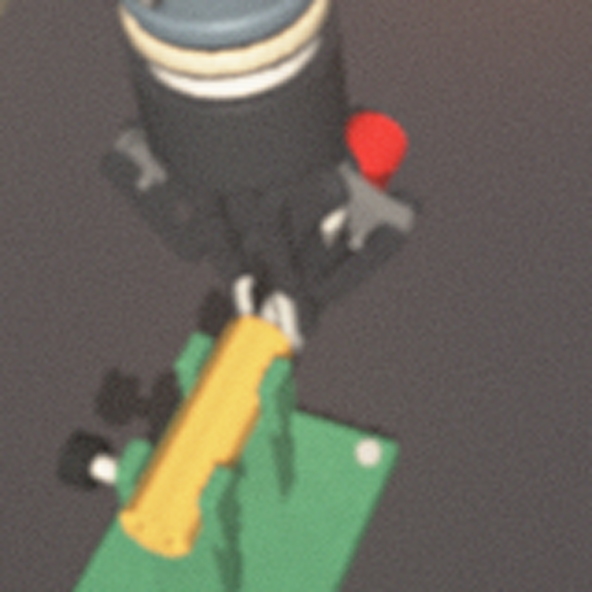

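It went in freely, so about 84 mm is now inside. I'll let go and move the open fingers back to the red knob.

```bash
python3 -m inch '[[[0.35,0,0,0,0],[0.35,0,0,0,0],[0.35,0,0,0,0],[0.1,0.1,0,2,0],[-0.2,0.2,0,4,0],[-0.2,0.4,0,6.5,0],[-0.2,0.4,0,8.4,0],[-0.2,0.4,0,8.4,0]]]'; python3 look.py 23
```

```text
t: 15.65
eef_pos: [515.1, 61.3, 42.5]
tool_rot: [-0.437, -0.556, -0.437, 0.556]
ft_force: [0.4, 0.8, -0.3]
gripper_width: 51.6
[515.05  61.28  42.47] 15.65
```

View pics/w23.png

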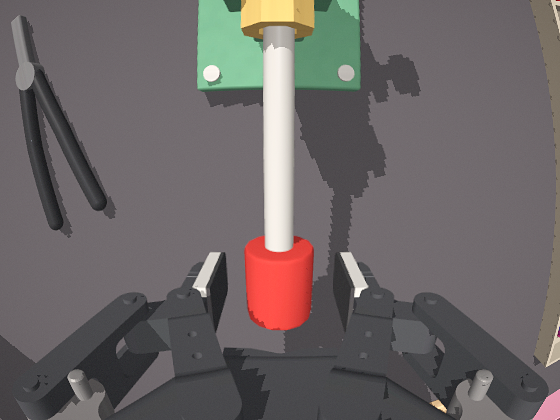

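View pics/s23z.png

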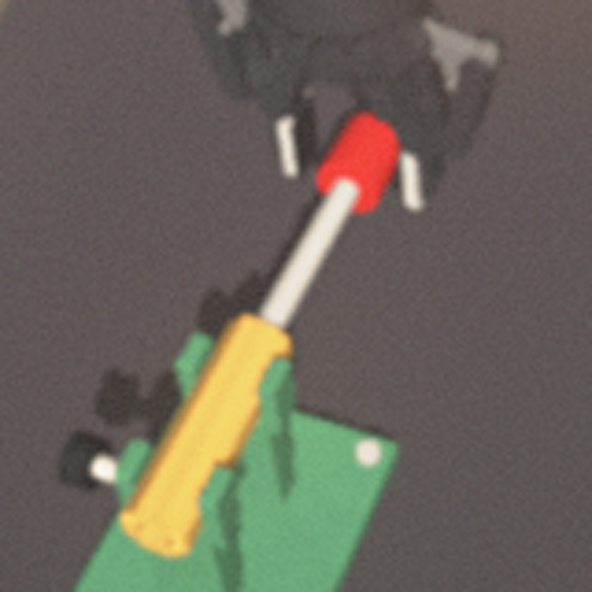

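```bash
python3 - <<'E'
from tube import *
c=get_calibration('wrist');s=state();e=s['eef_pos'];print(e)
for nm,p,z in [('shoulder top',(279,250),95),('tail top',(278,327),94),('shoulder bottom',(279,237),65),('mouth top',(280,38),98.25),('mid',(278,290),95)]: print(nm,onz('wrist',p,z,c))
print(onz('wrist',(279,290),95,c)-e)
E
```

```text
[515.77  62.95  42.64]
shoulder top [519.98  83.5   95.  ]
tail top [510.91  48.02  94.  ]
shoulder bottom [518.53  77.74  65.  ]
mouth top [538.32 157.7   98.25]
mid [515.48  66.66  95.  ]
[ 0.1   3.62 52.36]
```

The knob sits between the open fingers at (279,290) and is well centred. I'll grip and raise it to level while watching the force.

```bash
python3 -m inch '[[[1,0,0,0,0],[1,0,0,0,0],[1,0,0,0,0],[1,0,0,0,0],[1,0,0,0,0]]]'; python3 -m inch '[[[1,-0.2,0,0,0],[1,-0.2,0,0,0]]]';python3 -m inch '[[[1,-0.2,0,0,0],[1,-0.2,0,0,0]]]'; python3 look.py 24
```

```text
t: 16.25
eef_pos: [515.6, 63.8, 42.7]
tool_rot: [0.438, 0.555, 0.438, -0.555]
ft_force: [0.6, 2.2, 0.1]
gripper_width: 28.3
t: 16.45
eef_pos: [515.2, 63.1, 44.6]
tool_rot: [-0.438, -0.555, -0.438, 0.555]
ft_force: [-0.2, 0.1, -0.9]
gripper_width: 28.1
t: 16.65
eef_pos: [515.1, 63.0, 46.6]
tool_rot: [-0.438, -0.555, -0.438, 0.555]
ft_force: [-0.2, -0.2, -2.4]
gripper_width: 28.2
[515.09  62.98  46.58] 16.65
```

View pics/w24.png

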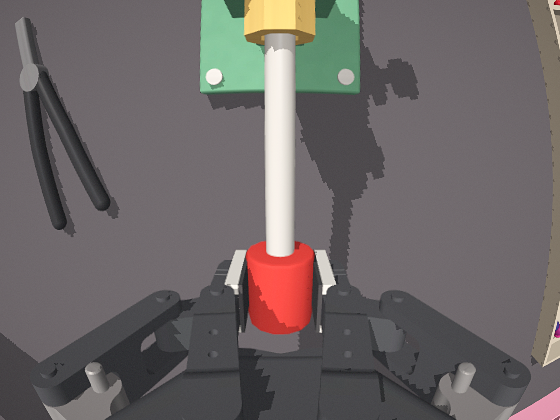

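View pics/s24z.png

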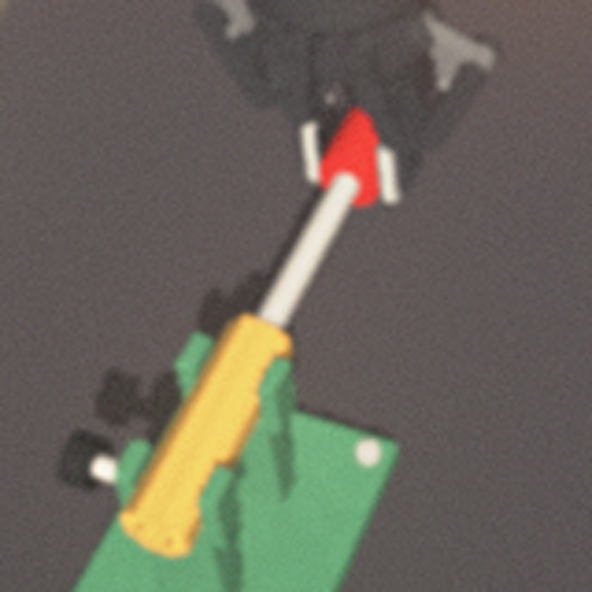

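```bash
python3 -m inch '[[[1,0,0,-0.4,0],[1,0,0,-0.9,0],[1,0,0,-1.4,0],[1,0,0,-1.9,0],[1,0,0,-2.4,0],[1,0,0,-2.5,0],[1,0,0,-2.5,0]]]'; python3 -m inch '[[[1,0,0,-0.4,0],[1,0,0,-0.9,0],[1,0,0,-1.4,0],[1,0,0,-1.9,0],[1,0,0,-2.4,0],[1,0,0,-2.5,0],[1,0,0,-2.5,0]]]'; python3 look.py 25
```

```text
t: 17.45
eef_pos: [521.3, 88.0, 46.6]
tool_rot: [0.438, 0.555, 0.438, -0.555]
ft_force: [-0.7, 0.7, -2.6]
gripper_width: 28.1
t: 18.15
eef_pos: [527.2, 112.3, 46.6]
tool_rot: [0.438, 0.555, 0.438, -0.555]
ft_force: [0.6, 1.2, -2.6]
gripper_width: 28.2
[527.18 112.26  46.62] 18.15
```

View pics/w25.png

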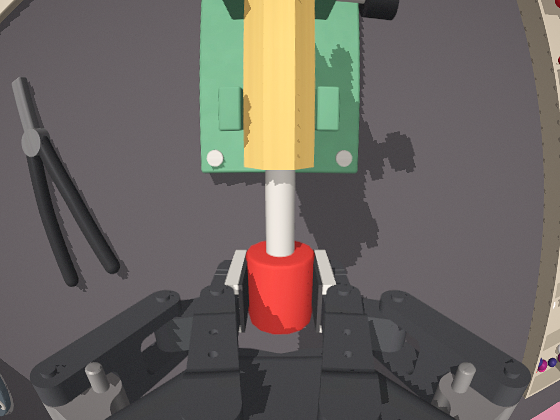

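```bash
python3 -m inch '[[[1,0,0,-0.4,0],[1,0,0,-0.9,0],[1,0,0,-1.4,0],[1,0,0,-1.9,0],[1,0,0,-2.4,0],[1,0,0,-2.4,0]]]'; python3 -m inch '[[[1,0,0,-0.1,0],[1,0,0,-0.2,0],[1,0,0,-0.3,0],[1,0,0,-0.3,0]]]'; python3 look.py 26
```

```text
t: 18.85
eef_pos: [533.0, 136.1, 46.7]
tool_rot: [0.438, 0.555, 0.438, -0.555]
ft_force: [0.3, 0.4, -1.4]
gripper_width: 28.3
t: 19.25
eef_pos: [533.3, 138.1, 46.6]
tool_rot: [0.438, 0.555, 0.438, -0.555]
ft_force: [-0.9, 1.2, -2.0]
gripper_width: 28.4
[533.33 138.07  46.62] 19.25
```

View pics/w26z.png

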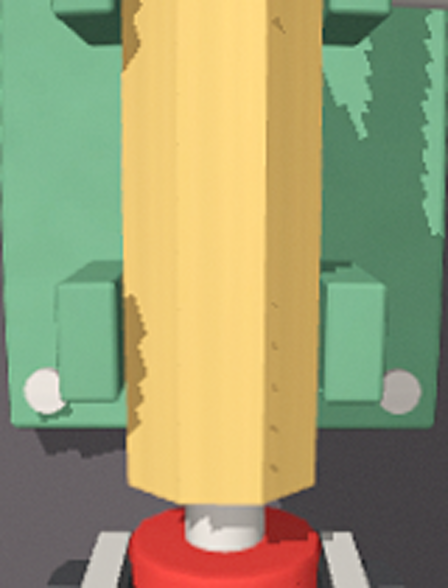

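View pics/s26z.png

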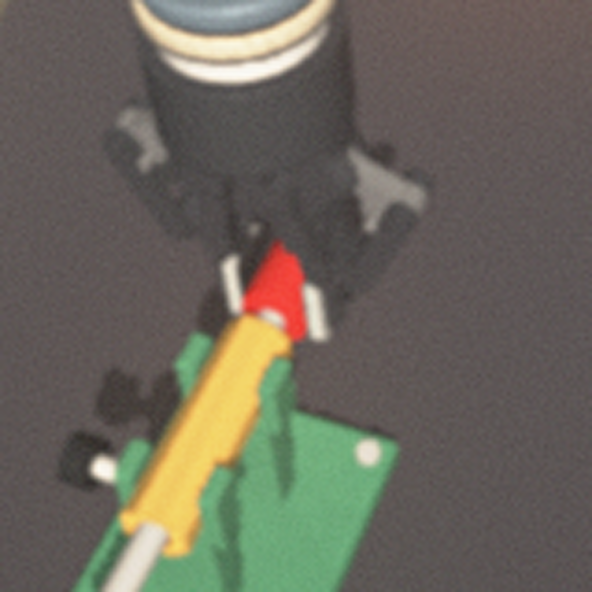

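```bash
python3 -m inch '[[[1,0,0,-0.1,0],[1,0,0,-0.2,0],[1,0,0,-0.3,0],[1,0,0,-0.3,0]]]'; python3 - <<'E'
from tube import *
s,c,im=snap('wrist','w27');cv2.imwrite('pics/w27z.png',cv2.resize(im[180:300,210:350,::-1],None,fx=4,fy=4,interpolation=cv2.INTER_CUBIC)); print(s['eef_pos'],onz('wrist',(279,1*250),98.25,c))
E
```

```text
t: 19.75
eef_pos: [534.1, 141.1, 46.6]
tool_rot: [0.438, 0.555, 0.438, -0.555]
ft_force: [0.9, -0.3, -1.6]
gripper_width: 28.3
[534.14 141.14  46.63] [538.23 161.42  98.25]
```

View pics/w27z.png

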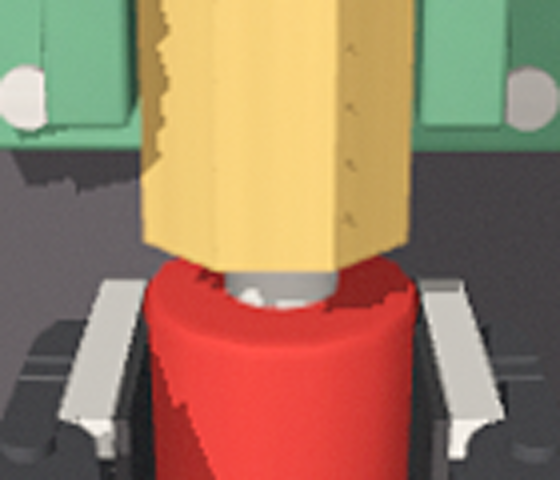

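```bash
python3 - <<'E'
from tube import *
c=get_calibration('wrist');a=onz('wrist',(279,248),98.25,c);b=onz('wrist',(279,265.5),99.5,c);print(a,b,np.hypot(*(a-b)[:2]))
E
python3 -m inch '[[[1,0,0,-0.1,0],[1,0,0,-0.2,0],[1,0,0,-0.3,0],[1,0,0,-0.4,0],[1,0,0,-0.4,0]]]'
```

```text
[538.42 162.2   98.25] [536.84 155.61  99.5 ] 6.778305796655456
t: 20.3
eef_pos: [535.0, 145.1, 46.6]
tool_rot: [0.438, 0.555, 0.438, -0.555]
ft_force: [-1.0, -0.2, -0.8]
gripper_width: 28.2
```

```bash
python3 -m inch '[[[1,0,0,-0.05,0],[1,0,0,-0.1,0],[1,0,0,-0.15,0],[1,0,0,-0.15,0]]]'; python3 -m inch '[[[1,0,0,-0.05,0],[1,0,0,-0.1,0],[1,0,0,-0.1,0]]]';python3 - <<'E'
from tube import *
s,c,im=snap('wrist','w28');cv2.imwrite('pics/w28z.png',cv2.resize(im[180:300,210:350,::-1],None,fx=4,fy=4,interpolation=cv2.INTER_CUBIC)); print(s['eef_pos'],s['ft_force'])
E
```

```text
t: 20.7
eef_pos: [535.3, 146.4, 46.7]
tool_rot: [0.438, 0.555, 0.438, -0.555]
ft_force: [-0.3, -0.1, -1.1]
gripper_width: 28.6
t: 21.0
eef_pos: [535.5, 147.4, 46.7]
tool_rot: [0.438, 0.555, 0.438, -0.555]
ft_force: [-0.3, -1.1, -0.3]
gripper_width: 28.1
[535.54 147.36  46.66] [-0.26 -1.05 -0.29]
```

View pics/w28z.png

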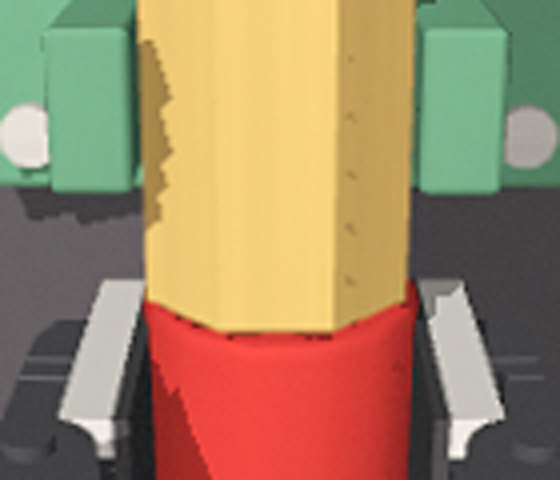

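A thin sliver still shows between the knob and the mouth at zoom row 335. I'll creep on until light contact.

```bash
python3 -m inch '[[[1,0,0,-0.05,0],[1,0,0,-0.05,0],[1,0,0,-0.05,0]]]'; python3 -m inch '[[[1,0,0,-0.05,0],[1,0,0,-0.05,0],[1,0,0,-0.05,0]]]'
```

```text
t: 21.35
eef_pos: [535.7, 147.8, 46.6]
tool_rot: [-0.438, -0.555, -0.438, 0.555]
ft_force: [1.0, -0.4, -0.8]
gripper_width: 28.2
t: 21.65
eef_pos: [535.7, 148.2, 46.7]
tool_rot: [-0.438, -0.555, -0.438, 0.555]
ft_force: [-0.6, -1.5, 0.7]
gripper_width: 28.0
```

```bash
python3 -m inch '[[[1,0,0,-0.05,0],[1,0,0,-0.05,0],[1,0,0,-0.05,0]]]'; python3 - <<'E'
from tube import *
s,c,im=snap('wrist','w29');cv2.imwrite('pics/w29z.png',cv2.resize(im[180:300,210:350,::-1],None,fx=4,fy=4,interpolation=cv2.INTER_CUBIC)); print(s['eef_pos'],s['ft_force'])
E
```

```text
t: 21.95
eef_pos: [535.7, 148.2, 46.6]
tool_rot: [-0.438, -0.555, -0.438, 0.555]
ft_force: [-1.2, -4.4, 0.5]
gripper_width: 28.1
[535.73 148.2   46.64] [-1.23 -4.45  0.54]
```

View pics/w29z.png

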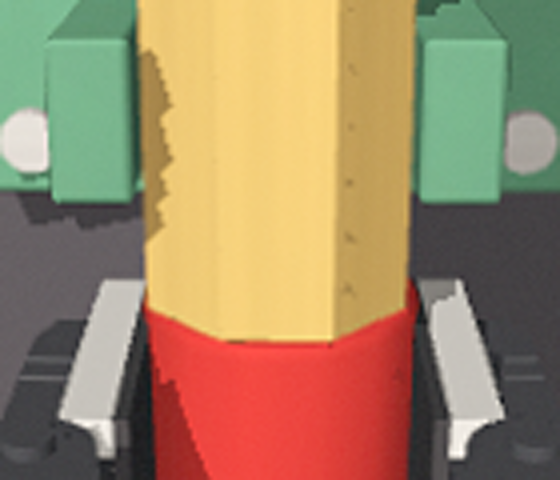

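There's now 4.4 N of contact and the sliver is gone, so the shoulder is flush. I'll open, lift away and check.

```bash
python3 -m inch '[[[-0.2,0,0,0,0],[-0.2,0,0,0,0],[-0.2,0,0,0,0],[-0.2,0,0,0,0],[-0.2,-2,0,0,0],[-0.2,-5,0,0,0],[-0.2,-8,0,0,0],[-0.2,-8,0,0,0]]]'; python3 look.py 30
```

```text
t: 22.8
eef_pos: [539.1, 149.3, 130.5]
tool_rot: [0.44, 0.558, 0.436, -0.552]
ft_force: [0.9, 0.7, 0.4]
gripper_width: 51.3
[539.09 149.35 130.5 ] 22.8
```

View pics/w30.png

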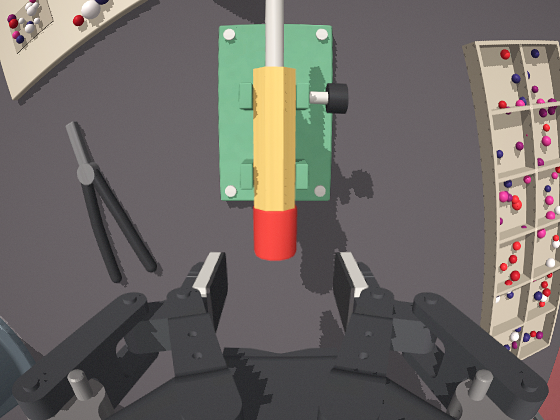

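View pics/s30z.png

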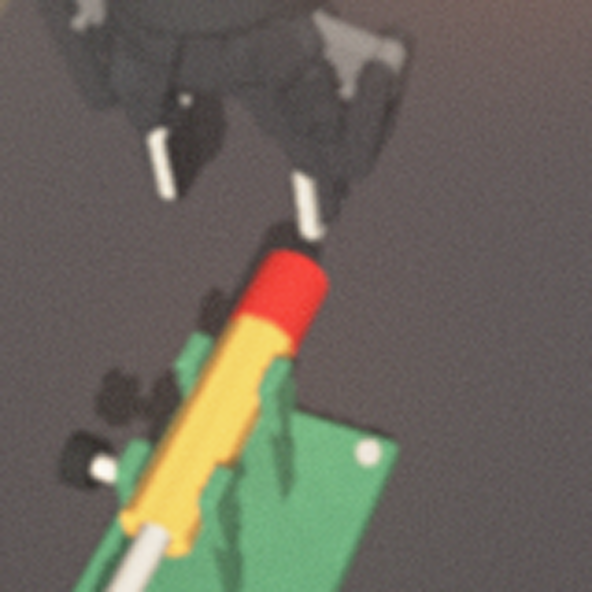

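```bash
python3 -m inch '[[[-0.2,-0.5,0,2,0],[-0.2,-1,0,5,0],[-0.2,-1,0,9,0],[-0.2,-1,0,9,0],[-0.2,-1,0,9,0]]]'; python3 - <<'E'
from tube import *
s,c,im=snap('wrist','w31');cv2.imwrite('pics/w31z.png',cv2.resize(im[30:210,190:370,::-1],None,fx=3.3,fy=3.3,interpolation=cv2.INTER_CUBIC)); print(s['eef_pos'],s['ft_force'])
cv2.imwrite('pics/s31.png',capture('side')[:,:,::-1]);i=capture('top');cv2.imwrite('pics/t31.png',i[:,:,::-1])
E
```

```text
t: 23.4
eef_pos: [514.0, 60.8, 135.5]
tool_rot: [-0.437, -0.555, -0.438, 0.556]
ft_force: [-0.1, 0.6, 0.5]
gripper_width: 50.9
[514.    60.77 135.45] [-0.15  0.58  0.51]
```

View pics/w31z.png

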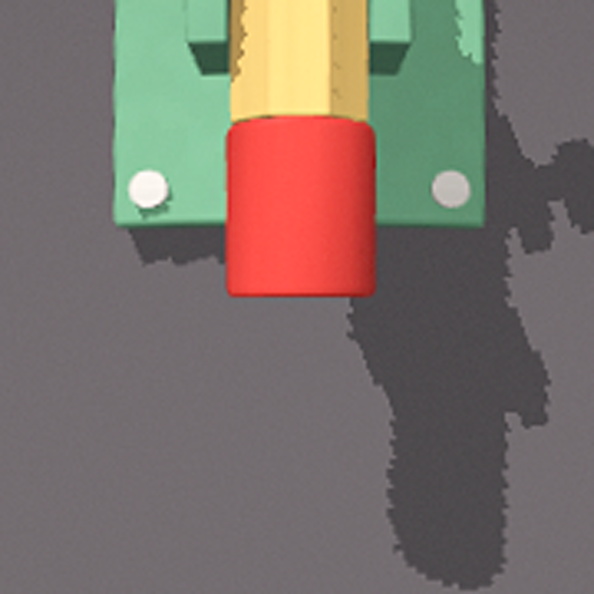

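View pics/s31.png

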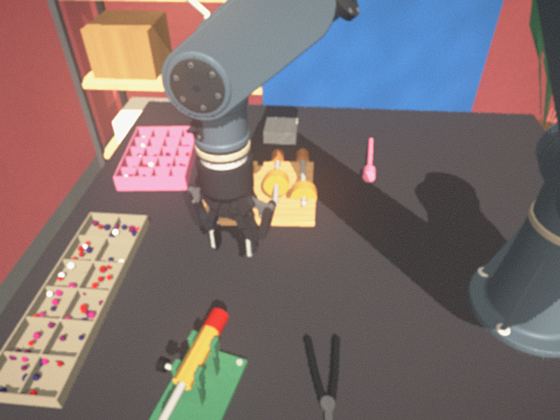

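View pics/t31.png

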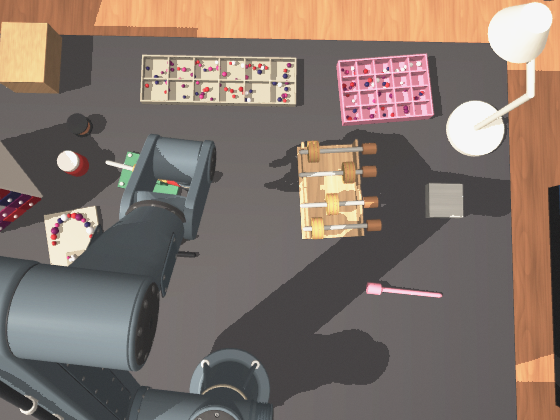

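The wrist view shows the knob's front edge tight against the mouth, with no rod visible (zoom row 117). The top view shows the middle slot empty and the other four mandrels where they were. The robot is touching nothing, so I'll hand in.

```bash
python3 -c "
from rig import *
print(state()['t'],state()['joint_velocities'].round(3)); print(job_done())"
```

```text
23.55 [ 0.007 -0.003 -0.003 -0.003  0.    -0.002]
the job is handed in; nothing more can be done
None
```

The red-knobbed mandrel is fully fed through the guide tube, with its shoulder flush against the mouth. I released it, moved the arm clear, and handed the job in at about 23.6 s.

**How it went:** I gripped the rod near its nose, where both neighbours are bare, lifted it out level and fed in about 34 mm. I then regripped at mid-rod to reach about 84 mm, and regripped on the knob to push it home. Readings while feeding stayed within about 3 N, and I stopped at about 4.5 N when the shoulder met the mouth.

**Last checks:** The wrist view shows no gap between the knob and the mouth. The top view shows the middle slot empty and the other four mandrels in their slots. The force reading was about zero and the arm was still, about 60 mm clear of the knob.

**What went wrong or disagreed:**
- **First close:** The fingers shut above the rod without moving it. The pad tips sat about 24 mm higher than the reported TCP suggested, so I reopened and gripped 21 mm lower.
- **Opening readings:** The gripper read about 9.7 mm on the 12 mm rod and 28.2 mm on the 30 mm knob.
- **Levelling the sagging rod:** Raising it in the mid-rod grip briefly showed about 6–7 N.

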